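# Clamp a jam jar in the cam jig

### The job

Stand the jam jar upright on the wooden jig, between its two side walls, and let go of it. Then turn the T-handle of the eccentric clockwise until the off-centre wheel has pushed the jar onto the rubber stop and clamps it there snugly: about 12 N, enough to hold it for opening but never a hard squeeze (20 N is too much), because it is glass. Leave it clamped with your hand off, and leave the other things on the counter where they are.

Things in the scene. Friction and masses are not known exactly. Their poses are not given: they have to be found in the camera images.
- jar_center (a point): centre of the jam jar, half-way up (42.5 mm above its underside). Loose upright glass jar with a gold lid, 60 mm in diameter at the body, 58 mm at the lid, 85 mm tall, about 0.35 kg; z axis up the jar
- jar: the same jar; origin at the centre of its underside, z axis up
- jig: wooden jig fixed to the counter, plate 215 x 112 x 8 mm. Origin under the clamp's spindle at counter height; x (level) runs from the spindle along the channel to the end stop, y across, z up. Two side walls with inner faces at y = +-33 mm run from x = 44 to 106 mm, tops 37 mm above the counter; the jar goes between them
- jar_seat (a point): point on top of the plate (8 mm above the counter), midway between the walls, at x = 63.5 mm from the spindle: where the jar's underside is set down, clear of the wheel and of the stop. Axes as those of the jig. A jar on the jig stays 31 mm or more from the spindle axis; its lid is then 93 mm above the counter
- handle_grip (a point): middle of the black T-handle bar, on the spindle axis, 106 mm above the counter; bar 58 mm long, 14 thick, 20 tall. Seen from above it lies 1.31 rad anticlockwise from the jig's x axis at cam = 0, and along that axis at cam = 1.31. It turns stiffly (up to 0.2 Nm) and stays where left; at 12 N clamping force it takes about 0.3 Nm more than just before clamping, in proportion
- cam (a joint): angle of the eccentric (smooth white wheel low on the spindle, 68 mm in diameter, centre 12 mm off the spindle axis, 21 to 39 mm above the counter), rad; grows clockwise seen from above (tightening), -0.4 to 2.0, starts at 0.2 to 0.4. At 0 the wheel's centre lies 2.18 rad anticlockwise from the jig's x axis. Clamping begins somewhere from about 0.85 to 1.5, then grows steeply
- channel_end (a point): fixed point of the jig at x = 98.5 mm from the spindle, 26 mm above the counter. The end stop's rubber pad (50 mm wide, sprung, yields 1 mm for 10 N) faces the jar near here, but the block is screwed down in a different place each time: a jar just touching the pad has its centre somewhere from x = 66 to 72.5 mm from the spindle
Not all that is in view belongs to the job. Of the things that look like the jar, take the one that is farthest from the robot's base at the start.

How it is judged:
By the outcome, as a careful person would: the job done as asked, in the order asked, and still so for the second after the job is handed in, with the robot touching nothing.
It also fails if it takes over 72 s, if anything falls off the work surface, if the arm or the gripper's body presses on something with over 40 N, if the wrist force passes 120 N, or if a joint passes its speed limit or range.

### The arm

A 7-joint arm with a two-finger parallel gripper is mounted at the origin on a cart in front of the work surface, level with it; the furniture and walls round the work are solid. World frame = base frame: x ahead of the robot, y to its left, z up, the work surface at z = 0. Lengths are in m, angles in rad, forces in N, time in s.
With the tool pointing down it reaches from about 0.4 to 0.85 m from the base axis. Payload 10.4 kg.
Tool frame: the origin (TCP) lies at the very end of the fingers, on their centre line; the grasp point (between the pads) lies behind it (env.hold_point_z is the z of the grasp point in the tool frame, in m); z points along the fingers, x is the direction in which the jaws open and shut, and the axes are right-handed (so a half turn about z gives the same grasp; the last joint's range is limited). The gripper opens to 87 mm and grips with 3 to 60 N. Pads are 19 mm wide; open, the fingers measure 117 mm over their backs; the gripper's body (75 mm by 190 mm) begins 51 mm behind the grasp point.
Start: joints at [1.2, 0.332, -0.065, 1.46, 0.022, 1.35, -0.088], TCP at [0.213, -0.588, 0.189] pointing down, gripper open.
Joint ranges: [-2.6, 2.6], [-0.5, 2.12], [-1.47, 1.34], [0.16, 2.42], [-1.27, 4.41], [0.06, 2.06], [-2.6, 2.6]. Speed limits (rad/s): [2.22, 2.22, 2.79, 2.79, 3.14, 3.14, 3.14].

### API

Orientations are given as a unit quaternion [w, x, y, z].
In Python, from workcell import env gives the robot as it stands.
- The arm moves only by the shell command python3 -m inch 'ROWS' [FORCE]. ROWS is a JSON object of lists of equal length, an entry for each row: "rot": the turn, a rotation vector about the world's x, y, z in degrees, a list of three; "linear": the shift along the world's x, y, z in cm, a list of three; "claw": the opening in per cent of the stroke, from 0 (shut) to 100 (fully open). In form: {"rot": [[rx, ry, rz], ...], "linear": [[dx, dy, dz], ...], "claw": [claw, ...]}. A call has exactly 8 rows; each row shifts and turns the pose as measured when the row begins; what a row does not reach is not made up. A row lasts 1/10 s, in which the tool goes at most 50 mm and 8.59 degrees, less where a joint would pass 70% of its speed; a pose out of reach is approached as far as the arm can. A call is refused whole if a number of a shift passes 5 or a number of a turn 8.59, either way. A call with a gripper value outside its range is refused whole. The fingers move at their own pace and stop on an object; FORCE is the grip in N (left out, the last holds). Time passes only in rows, so rows that do not move let the fingers close, or fill a call up. It gives the time, the measured TCP pose, the force and the opening at its end, in the units of the state.
- env.get_state(): the state, without advancing time (a new reading comes with each control period).
- env.camera(name): name is "scene" or "top"; returns a dict with "img" (384x512x3 uint8, red, green, blue), "range_z" (384x512 float32, m along the optical axis (not along the pixel's ray), 0 where there is no reading), "mtx" (3x3 intrinsics, pixels), "extrinsics" (4x4, takes a point from camera to world coordinates). Camera axes: x right, y down, z forward; pixel columns grow to the right and rows downward; lengths in m; the calibration is good to about 2 mm. A picture is of the moment at which its call begins.
- env.job_done(): hands the job in, once; it reports no verdict.
The state is a dict: "t": time; "joint_pos": joint angles; "qvel": joint speeds; "tau": joint torques, N m; "tcp_pos": TCP position; "eef_rot": TCP orientation; "wrist_force": force on the tool from outside, world axes, zero at the start; "ft_torque": the same for the moment, N m; "gripper_width": opening from 0.0 (shut) to 1.0 (fully open).
Only numpy, scipy, OpenCV 4.12 (cv2) and the standard library are available. Lean on these libraries where they do the work, as an engineer would, in place of code of your own. Each camera call takes 0.05 s, during which the arm holds its last target.

## Working session

There is one attempt and no reset: what is moved stays moved. The work goes in short steps, Python scripts to look and compute and a shell command to move; the robot and the scene stay as the last step left them, time stands still between calls to the robot, and variables do not carry over. Pictures are saved under pics/ and viewed, and the job is handed in when it is done.

```bash
ls; mkdir -p pics
python3 - <<'E'
from workcell import env
import cv2,numpy as np
s=env.get_state(); print({k:np.round(v,3).tolist() for k,v in s.items()}, env.hold_point_z)
for n in ("scene","top"):
    c=env.camera(n); cv2.imwrite(f"pics/{n}0.png",c["img"][:,:,::-1]); np.savez(f"{n}0.npz",**c)
    print(n,c["mtx"].round(1).tolist(),c["extrinsics"].round(3).tolist())
E
```

```text
pics
{'t': 0.0, 'joint_pos': [1.2, 0.333, -0.065, 1.461, 0.022, 1.35, -0.089], 'qvel': [0.001, 0.002, -0.0, 0.0, 0.0, 0.0, -0.001], 'tau': [0.0, -62.326, 0.025, -38.99, -0.061, 0.04, 0.0], 'tcp_pos': [0.213, -0.587, 0.188], 'eef_rot': [-0.0, 0.819, -0.574, -0.001], 'wrist_force': [0.162, -0.669, -0.482], 'ft_torque': [0.092, 0.035, -0.03], 'gripper_width': 1.0} -0.0187
scene [[448.5, 0.0, 250.1], [0.0, 448.5, 194.7], [0.0, 0.0, 1.0]] [[-0.889, -0.28, 0.364, 0.127], [-0.459, 0.548, -0.7, 0.789], [-0.004, -0.789, -0.615, 0.706], [0.0, 0.0, 0.0, 1.0]]
top [[463.6, 0.0, 250.9], [0.0, 463.6, 202.6], [0.0, 0.0, 1.0]] [[-0.047, -0.971, 0.234, 0.293], [-0.999, 0.045, -0.013, 0.084], [0.002, -0.234, -0.972, 1.009], [0.0, 0.0, 0.0, 1.0]]
```

View pics/scene0.png

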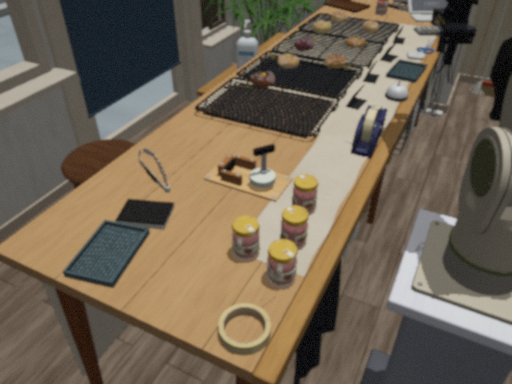

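View pics/top0.png

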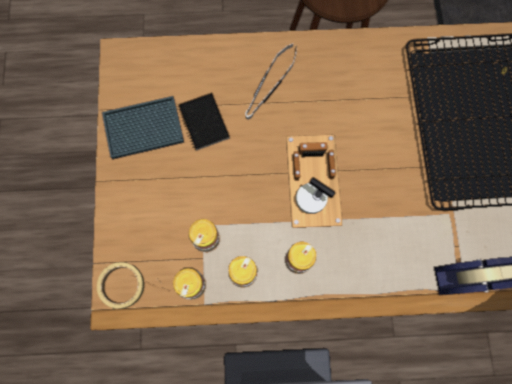

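The scene view shows four gold-lidded jars at about (246,237), (283,262), (295,225) and (305,192). The jig is near (250,178). In the top view the lids are at about (204,234), (188,282), (242,270) and (301,256), and the jig spans (288–340, 136–226) with its handle at (321,187). Next I'll measure all of these.

```bash
cat > h.py <<'E'
import numpy as np,cv2
def cloud(c):
    K=c["mtx"];z=c["range_z"].astype(float);v,u=np.mgrid[:z.shape[0],:z.shape[1]]
    P=np.stack([(u-K[0,2])/K[0,0]*z,(v-K[1,2])/K[1,1]*z,z],-1)
    W=P@c["extrinsics"][:3,:3].T+c["extrinsics"][:3,3]
    W[z<=0]=np.nan
    return W
def lids(c):
    W=cloud(c);hsv=cv2.cvtColor(np.ascontiguousarray(c["img"]),cv2.COLOR_RGB2HSV)
    m=((hsv[...,0]>18)&(hsv[...,0]<32)&(hsv[...,1]>140)&(W[...,2]>0.055)&(W[...,2]<0.16)&(W[...,0]>.2)&(W[...,0]<.9)).astype(np.uint8)
    n,l,s,cen=cv2.connectedComponentsWithStats(m)
    out=[]
    for i in range(1,n):
        if s[i,4]<60: continue
        p=W[l==i]; zt=np.nanpercentile(p[:,2],90)
        t=p[abs(p[:,2]-zt)<.006]
        (cx,cy),r=cv2.minEnclosingCircle(t[:,:2].astype(np.float32))
        print(cen[i].round(),s[i,4],"mean",t.mean(0).round(4),"circ",round(cx,4),round(cy,4),round(r,4),"ztop",np.nanmedian(t[:,2]).round(4),"dist",np.hypot(cx,cy).round(3))
E
python3 - <<'E'
from h import *
for n in ("scene","top"):
    c=dict(np.load(n+"0.npz")); print(n); lids(c)
    W=cloud(c); m=(W[...,0]>.3)&(W[...,0]<.8)&(abs(W[...,2])<.01); print("counter z",np.median(W[m][:,2]).round(4))
    u=(slice(125,235),slice(278,350)) if n=="top" else (slice(135,205),slice(195,300))
    cv2.imwrite(f"pics/{n}_crop.png",cv2.resize(c["img"][u][:,:,::-1],None,fx=7,fy=7,interpolation=cv2.INTER_CUBIC)[:600*9//7] if n=="scene" else cv2.resize(c["img"][u][:,:,::-1],None,fx=5,fy=5,interpolation=cv2.INTER_CUBIC))
E
```

```text
scene
[305. 184.] 213 mean [ 0.3994 -0.0149  0.0844] circ 0.4009 -0.0183 0.025 ztop 0.0847 dist 0.401
[296. 217.] 294 mean [0.3742 0.103  0.0847] circ 0.3771 0.0983 0.0281 ztop 0.0847 dist 0.39
[243. 226.] 264 mean [0.4608 0.1785 0.0843] circ 0.4585 0.177 0.0279 ztop 0.0845 dist 0.492
[281. 251.] 341 mean [0.36   0.2084 0.0847] circ 0.3579 0.2057 0.0294 ztop 0.0848 dist 0.413
counter z 0.0002
top
[203. 231.] 506 mean [0.4609 0.1713 0.0845] circ 0.4582 0.1727 0.0283 ztop 0.0844 dist 0.49
[300. 257.] 445 mean [ 0.399  -0.0219  0.0842] circ 0.402 -0.024 0.0274 ztop 0.0842 dist 0.403
[242. 272.] 443 mean [0.3754 0.0967 0.0844] circ 0.3785 0.0958 0.0272 ztop 0.0843 dist 0.39
[188. 281.] 529 mean [0.3625 0.2042 0.0845] circ 0.3601 0.2058 0.0283 ztop 0.0845 dist 0.415
counter z -0.0002
```

Run:
```python
from h import *
for n in ("scene","top"):
    c=dict(np.load(n+"0.npz")); W=cloud(c)
    # jig region overview: points raised
    m=(W[...,0]>.35)&(W[...,0]<.7)&(W[...,1]>-.15)&(W[...,1]<.05)&(W[...,2]>.006)
    print(n,m.sum())
    h,e=np.histogram(W[m][:,2],bins=np.arange(0,.13,.005));print(dict(zip(e.round(3),h)))
    t=W[m&(W[...,2]>.095)]; print("handle",len(t),t.mean(0).round(4),cv2.minAreaRect((t[:,:2]*1000).astype(np.float32)))
    t=W[m&(W[...,2]<.012)]; print("plate",len(t),cv2.minAreaRect((t[:,:2]*1000).astype(np.float32)))
```

```text
scene 3121
{np.float64(0.0): np.int64(0), np.float64(0.005): np.int64(914), np.float64(0.01): np.int64(124), np.float64(0.015): np.int64(99), np.float64(0.02): np.int64(118), np.float64(0.025): np.int64(162), np.float64(0.03): np.int64(192), np.float64(0.035): np.int64(445), np.float64(0.04): np.int64(179), np.float64(0.045): np.int64(54), np.float64(0.05): np.int64(52), np.float64(0.055): np.int64(57), np.float64(0.06): np.int64(69), np.float64(0.065): np.int64(59), np.float64(0.07): np.int64(29), np.float64(0.075): np.int64(49), np.float64(0.08): np.int64(191), np.float64(0.085): np.int64(130), np.float64(0.09): np.int64(12), np.float64(0.095): np.int64(15), np.float64(0.1): np.int64(36), np.float64(0.105): np.int64(41), np.float64(0.11): np.int64(57), np.float64(0.115): np.int64(37), np.float64(0.12): np.int64(0)}
handle 186 [ 0.5336 -0.068   0.1093] ((535.6019287109375, -71.77252960205078), (58.77183151245117, 19.370988845825195), 49.95533752441406)
plate 988 ((529.92041015625, -69.63187408447266), (117.47644805908203, 318.67987060546875), 87.69527435302734)
top 4555
{np.float64(
[... 350 characters left out ...]
np.float64(0.055): np.int64(29), np.float64(0.06): np.int64(34), np.float64(0.065): np.int64(5), np.float64(0.07): np.int64(9), np.float64(0.075): np.int64(30), np.float64(0.08): np.int64(443), np.float64(0.085): np.int64(190), np.float64(0.09): np.int64(6), np.float64(0.095): np.int64(6), np.float64(0.1): np.int64(19), np.float64(0.105): np.int64(21), np.float64(0.11): np.int64(101), np.float64(0.115): np.int64(89), np.float64(0.12): np.int64(0)}
handle 236 [ 0.5339 -0.0704  0.1127] ((535.0281982421875, -71.15596008300781), (57.67207717895508, 14.20456600189209), 52.217838287353516)
plate 2055 ((527.8076171875, -57.01203155517578), (320.4626770019531, 145.0501251220703), 1.0280044078826904)
```

View pics/top_crop.png

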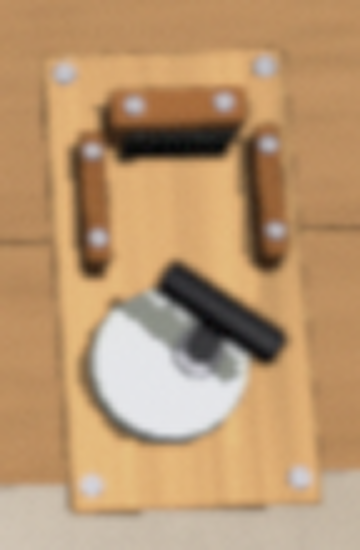

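View pics/scene_crop.png

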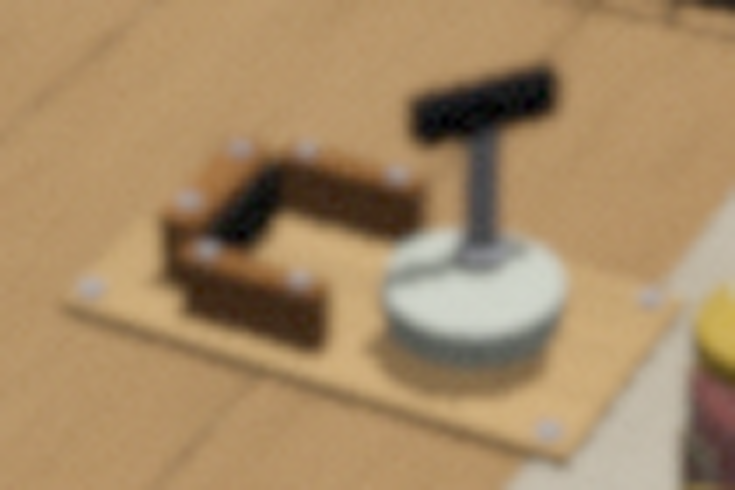

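```bash
cat >> h.py <<'E'
def jig(c):
    W=cloud(c)
    # raised things, component containing handle/jig
    m=((W[...,0]>.44)&(W[...,0]<.70)&(W[...,1]>-.16)&(W[...,1]<.03)&(W[...,2]>.0045)&(W[...,2]<.0115)).astype(np.uint8)
    n,l,s,_=cv2.connectedComponentsWithStats(m)
    i=1+np.argmax(s[1:,4]); t=W[l==i]
    r=cv2.minAreaRect((t[:,:2]*1000).astype(np.float32)); print("plate",r,np.median(t[:,2]))
    w=W[(W[...,0]>.44)&(W[...,0]<.70)&(W[...,1]>-.16)&(W[...,1]<.03)&(W[...,2]>.031)&(W[...,2]<.043)&(c["img"].max(-1)<175)&(c["img"][...,0].astype(int)-c["img"][...,2]>25)]
    return w
def bar(c,z0=.100,z1=.125,box=(.44,.66,-.16,.03)):
    W=cloud(c)
    m=(W[...,0]>box[0])&(W[...,0]<box[1])&(W[...,1]>box[2])&(W[...,1]<box[3])&(W[...,2]>z0)&(W[...,2]<z1)
    t=W[m]; q=t[t[:,2]>np.percentile(t[:,2],50)-.004]
    r=cv2.minAreaRect((q[:,:2]*1000).astype(np.float32))
    b=cv2.boxPoints(r);d=b[1]-b[0];e=b[2]-b[1];d=d if np.hypot(*d)>np.hypot(*e) else e
    a=np.degrees(np.arctan2(d[1],d[0]))%180
    u,s,vt=np.linalg.svd(q[:,:2]-q[:,:2].mean(0)); a2=np.degrees(np.arctan2(vt[0,1],vt[0,0]))%180
    print("bar",len(q),"center",np.round(r[0],1),"size",np.round(r[1],1),"rect ang",a.round(1),"pca ang",a2.round(1),"ztop",np.median(q[:,2]).round(4))
E
python3 - <<'E'
from h import *
for n in ("scene","top"):
    c=dict(np.load(n+"0.npz")); print(n); w=jig(c); bar(c)
    np.set_printoptions(suppress=True)
    # cluster wall top points
    lab=np.zeros(len(w),int)-1
    m,cx=0,None
    Z=(w[:,:2]*1000).astype(np.float32)
    comp,lab,cen=cv2.kmeans(Z,3,None,(3,50,.1),10,cv2.KMEANS_PP_CENTERS)
    for k in range(3):
        p=Z[lab[:,0]==k]; print(len(p),cv2.minAreaRect(p), "z",np.median(w[lab[:,0]==k][:,2]).round(4))
E
```

```text
scene
plate ((579.4783935546875, -70.46150207519531), (216.55517578125, 117.4172134399414), 1.0388579368591309) 0.007701323526603798
bar 112 center [535.6 -71.8] size [58.8 19.4] rect ang 50.0 pca ang 49.3 ztop 0.1142
103 ((645.7078247070312, -65.74008178710938), (66.43994140625, 19.28400993347168), 89.7025375366211) z 0.0405
87 ((586.8568115234375, -105.00862884521484), (26.85561180114746, 118.76866912841797), 88.24927520751953) z 0.036
83 ((566.9945678710938, -40.50600814819336), (143.1106414794922, 20.26701545715332), 11.856579780578613) z 0.0354
top
plate ((580.8861694335938, -71.44090270996094), (112.017578125, 214.37290954589844), 89.6905517578125) 0.0073683853169354
bar 183 center [535.3 -71.3] size [57.5 14. ] rect ang 51.1 pca ang 51.7 ztop 0.115
142 ((578.4078369140625, -37.178558349609375), (125.3365478515625, 21.19590187072754), 1.4364906549453735) z 0.0357
135 ((608.9468383789062, -110.45303344726562), (12.345123291015625, 59.90335464477539), 89.33570098876953) z 0.0354
170 ((646.0132446289062, -71.28412628173828), (60.02306365966797, 20.05287742614746), 85.88121795654297) z 0.0401
```

Run:
```python
from h import *
def ray(c,uv,z):
    K=c["mtx"];E=c["extrinsics"];d=E[:3,:3]@np.array([(uv[0]-K[0,2])/K[0,0],(uv[1]-K[1,2])/K[1,1],1]);o=E[:3,3]
    return o+d*(z-o[2])/d[2]
c=dict(np.load("top0.npz"));c2=dict(np.load("scene0.npz"))
P={"top":[(48,58),(278,50),(322,502),(72,510)]}
p=[ray(c,(278+(a-2)/5,125+(b-2)/5),.008)*1000 for a,b in P["top"]]
print(np.round(p,1))
for i,j in((3,0),(2,1)): d=p[j]-p[i];print(np.degrees(np.arctan2(d[1],d[0])),np.hypot(*d[:2]))
for i,j in((1,0),(2,3)): d=p[j]-p[i];print(np.degrees(np.arctan2(d[1],d[0]))-90,np.hypot(*d[:2]))
# wall tops screws z .037(top)
for k,q in {"top":[(98,237),(92,150),(275,230),(268,145)]}.items():
    w=[ray(c,(278+(a-2)/5,125+(b-2)/5),.037)*1000 for a,b in q];print(np.round(w,1))
q=[(92,289),(548,430),(650,297)]
print("scene screws",np.round([ray(c2,(195+(a-3)/7,135+(b-3)/7),.009)*1000 for a,b in q],1))
q=[(64,73),(265,66),(300,477),(91,485)]
print("top screws",np.round([ray(c,(278+(a-2)/5,125+(b-2)/5),.009)*1000 for a,b in q],1))
```

```text
[[ 686.7  -20.     8. ]
 [ 685.7 -126.1    8. ]
 [ 473.7 -126.7    8. ]
 [ 475.3  -16.8    8. ]]
-0.8889796467072654 211.3949701109021
0.15393637458450055 211.9514754501457
-0.527093993957763 106.10657249336026
-0.811457477181861 109.9623518950343
[[ 590.8  -33.5   37. ]
 [ 631.1  -33.6   37. ]
 [ 590.4 -111.3   37. ]
 [ 629.8 -111.7   37. ]]
scene screws [[ 678.2  -25.9    9. ]
 [ 486.1  -26.     9. ]
 [ 486.3 -117.9    9. ]]
top screws [[ 678.6  -26.8    9. ]
 [ 677.7 -119.3    9. ]
 [ 485.1 -117.9    9. ]
 [ 485.8  -25.8    9. ]]
```

```bash
python3 -m inch '{"rot":[[0,0,-2.5],[0,0,-2.5],[0,0,-2.5],[0,0,-2.5],[0,0,-2.5],[0,0,-2.5],[0,0,-2.5],[0,0,-2.5]],"linear":[[3,3.5,0],[3,3.5,0],[3,3.5,0],[3,3.5,0],[3,3.5,0],[3,3.5,0],[3,3.5,0],[3,3.5,0]],"claw":[100,100,100,100,100,100,100,100]}'
```

```text
t: 0.9
tcp_pos: [0.4511, -0.3, 0.185]
eef_rot: [-0.001, -0.697, 0.717, 0.004]
wrist_force: [0.8, -0.9, 0.6]
gripper_width: 1.002
```

```bash
python3 -m inch '{"rot":[[0,0,0.2],[0,0,0.2],[0,0,0.2],[0,0,0.2],[0,0,0.2],[0,0,0.2],[0,0,0.2],[0,0,0]],"linear":[[0,4.5,0],[0,4.5,0],[0,4.5,0],[0,4.5,0],[0,4.5,0],[0,4.5,0],[0,4.5,0],[0,4.5,0]],"claw":[100,100,100,100,100,100,100,100]}'; python3 -m inch '{"rot":[[0,0,0],[0,0,0],[0,0,0],[0,0,0],[0,0,0],[0,0,0],[0,0,0],[0,0,0]],"linear":[[0,4,0],[0,4,0],[0,3,0],[0,1,0],[0,0,0],[0,0,-1],[0,0,-2],[0,0,0]],"claw":[100,100,100,100,100,100,100,100]}'
python3 - <<'E'
from h import *
from workcell import env
s=env.get_state();q=s["eef_rot"];print(s["tcp_pos"],s["joint_pos"])
from scipy.spatial.transform import Rotation as R
print(R.from_quat(np.r_[q[1:],q[0]]).as_matrix().round(3))
E
```

```text
t: 1.7
tcp_pos: [0.4507, 0.0754, 0.1825]
eef_rot: [-0.001, -0.706, 0.708, 0.004]
wrist_force: [0.5, 0.9, -1.2]
gripper_width: 0.995
t: 2.5
tcp_pos: [0.4478, 0.2021, 0.1497]
eef_rot: [0.002, 0.708, -0.706, -0.005]
wrist_force: [-0.4, 0.2, -0.0]
gripper_width: 0.997
[0.44784734 0.20207916 0.14965021] [ 0.21281566  0.13539169 -0.76924126  1.8197242   0.09127722  1.23134963
 -2.15144319]
[[ 0.002 -1.    -0.009]
 [-1.    -0.002  0.004]
 [-0.004  0.009 -1.   ]]
```

```bash
python3 -m inch '{"rot":[[-0.2,-0.5,0],[0,0,0],[0,0,0],[0,0,0],[0,0,0],[0,0,0],[0,0,0],[0,0,0]],"linear":[[0.5,-1.5,0],[0.5,-1.2,0],[0,0,-1],[0,0,-1.5],[0,0,-1],[0,0,0],[0,0,0],[0,0,0]],"claw":[100,100,100,100,100,100,100,100]}'
python3 - <<'E'
from h import *
from workcell import env
for n in ("scene","top"):
    c=env.camera(n); cv2.imwrite(f"pics/{n}1.png",c["img"][100:330,130:400,::-1].repeat(2,0).repeat(2,1)); print(n); lids(c)
E
```

```text
t: 3.3
tcp_pos: [0.4592, 0.1697, 0.1131]
eef_rot: [-0.0, -0.705, 0.709, 0.0]
wrist_force: [-0.6, -0.4, 0.6]
gripper_width: 0.997
scene
[306. 184.] 193 mean [ 0.399  -0.0142  0.0841] circ 0.4014 -0.0186 0.0252 ztop 0.0843 dist 0.402
[295. 217.] 296 mean [0.3746 0.1031 0.0845] circ 0.3773 0.0994 0.0263 ztop 0.0847 dist 0.39
[243. 225.] 300 mean [0.4608 0.177  0.0845] circ 0.4575 0.1757 0.0279 ztop 0.0846 dist 0.49
[283. 247.] 179 mean [0.3599 0.2003 0.0847] circ 0.3591 0.1998 0.0246 ztop 0.0846 dist 0.411
[279. 258.] 116 mean [0.3592 0.228  0.0837] circ 0.359 0.2189 0.0219 ztop 0.0839 dist 0.42
top
[301. 257.] 432 mean [ 0.3997 -0.0224  0.0844] circ 0.4023 -0.0239 0.0274 ztop 0.0843 dist 0.403
[178. 282.] 143 mean [0.3604 0.2232 0.0848] circ 0.3602 0.2216 0.0206 ztop 0.0847 dist 0.423
```

View pics/scene1.png

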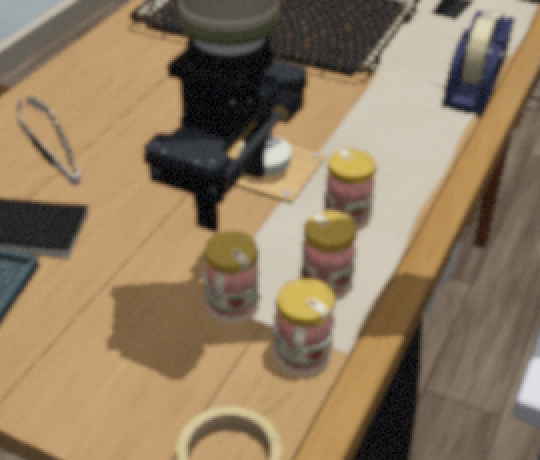

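The picture shows the gripper above the target jar (lid at about 230,250 in the crop), with one finger visible at (207,215). I'll check the fingertip projection before going down.

```bash
python3 - <<'E'
from h import *
c=dict(np.load("scene0.npz"))
for p in [(.4592,.1697+.05,.1131),(.4592,.1697-.05,.1131),(.458,.175,.085)]:
    q=np.linalg.inv(c["extrinsics"])@np.r_[p,1]; u=c["mtx"]@q[:3]/q[2]; print(u, (u[:2]-[130,100])*2)
E
python3 -m inch '{"rot":[[0,0,-0.3],[0,0,0],[0,0,0],[0,0,0],[0,0,0],[0,0,0],[0,0,0],[0,0,0]],"linear":[[0,0.5,0],[0,0,-1],[0,0,-1.2],[0,0,-1],[0,0,-0.7],[0,0,0],[0,0,0],[0,0,0]],"claw":[100,100,100,100,100,100,100,100]}'
```

```text
[233.9197656  226.81520215   1.        ] [207.8395312  253.63040429]
[256.68196473 198.70798485   1.        ] [253.36392946 197.4159697 ]
[245.18726938 224.19937939   1.        ] [230.37453876 248.39875878]
t: 4.2
tcp_pos: [0.4589, 0.1754, 0.0705]
eef_rot: [-0.0, -0.703, 0.711, 0.0]
wrist_force: [0.5, 0.4, -0.2]
gripper_width: 1.0
```

Run:
```python
from h import *
from workcell import env
c=env.camera("scene"); cv2.imwrite("pics/scene2.png",cv2.resize(c["img"][150:290,190:320,::-1],None,fx=4,fy=4,interpolation=cv2.INTER_CUBIC)); W=cloud(c)
m=(W[...,0]>.40)&(W[...,0]<.52)&(W[...,1]>.208)&(W[...,1]<.3)&(W[...,2]>.01)
t=W[m]; print(len(t)); 
for z in np.arange(.02,.2,.01):
    k=t[(t[:,2]>=z)&(t[:,2]<z+.01)]
    if len(k): print(z.round(2),len(k),k.min(0).round(3),k.max(0).round(3))
print(env.get_state()["tcp_pos"])
```

```text
6564
0.1 25 [0.448 0.224 0.104] [0.469 0.228 0.11 ]
0.11 39 [0.447 0.219 0.11 ] [0.469 0.23  0.12 ]
0.12 42 [0.448 0.22  0.12 ] [0.47 0.23 0.13]
0.13 35 [0.447 0.226 0.13 ] [0.471 0.232 0.14 ]
0.14 9 [0.448 0.23  0.14 ] [0.467 0.233 0.144]
0.17 102 [0.421 0.225 0.173] [0.496 0.264 0.18 ]
0.18 189 [0.421 0.208 0.18 ] [0.497 0.265 0.19 ]
0.19 148 [0.421 0.208 0.19 ] [0.495 0.27  0.2  ]
[0.45898489 0.17547087 0.07059779]
```

View pics/scene2.png

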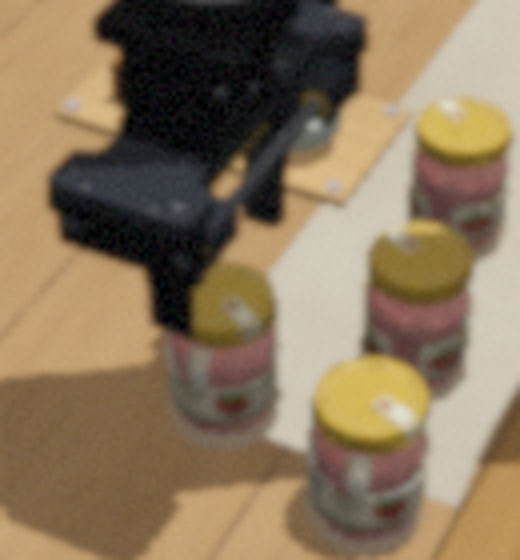

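Run:
```python
from h import *
from workcell import env
c=env.camera("top"); cv2.imwrite("pics/top2.png",cv2.resize(c["img"][140:330,120:360,::-1],None,fx=3,fy=3,interpolation=cv2.INTER_CUBIC)); W=cloud(c)
m=(W[...,0]>.40)&(W[...,0]<.52)&(W[...,1]>.06)&(W[...,1]<.3)&(W[...,2]>.09)
t=W[m]; print(len(t)); 
for z in np.arange(.02,.5,.01):
    k=t[(t[:,2]>=z)&(t[:,2]<z+.01)]
    if len(k): print(z.round(2),len(k),k.min(0).round(3),k.max(0).round(3))
c=dict(np.load("top0.npz"));W=cloud(c);m=(W[...,2]>.13)&(W[...,1]>-.9)&(W[...,0]>-.1);print(W[m].min(0),W[m].max(0))
```

```text
7088
0.17 4 [0.422 0.253 0.175] [0.423 0.262 0.178]
0.18 13 [0.422 0.233 0.182] [0.424 0.263 0.189]
0.19 50 [0.421 0.234 0.19 ] [0.435 0.261 0.199]
0.2 16 [0.423 0.242 0.2  ] [0.433 0.269 0.21 ]
0.21 427 [0.423 0.082 0.21 ] [0.495 0.272 0.22 ]
0.45 2 [0.47  0.219 0.456] [0.48  0.225 0.457]
0.46 10 [0.445 0.176 0.461] [0.513 0.224 0.469]
0.47 41 [0.448 0.17  0.471] [0.516 0.239 0.48 ]
0.48 285 [0.415 0.138 0.48 ] [0.519 0.237 0.49 ]
0.49 991 [0.42  0.138 0.49 ] [0.513 0.234 0.5  ]Traceback (most recent call last):
  File "<stdin>", line 9, in <module>
    return umr_minimum(a, axis, None, out, keepdims, initial, where)
ValueError: zero-size array to reduction operation minimum which has no identity
```

View pics/top2.png

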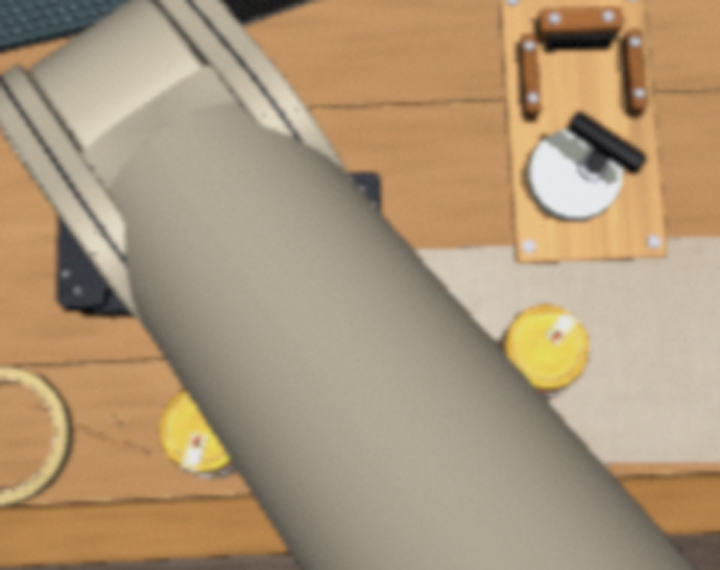

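Both cameras put the fingertips at about z 0.104 and the gripper body's underside at 0.173, while the reported TCP z is 0.0706. So the reported z reads about 33 mm low. I'll trust the cameras, go down in stages and recheck as I go.

```bash
cat >> h.py <<'E'
def tip(c,tcp):
    W=cloud(c); x,y=tcp[:2]
    m=(abs(W[...,0]-x)<.06)&(W[...,1]>y+.035)&(W[...,1]<y+.12)&(W[...,2]>.01)&(c["img"].max(-1)<95)
    t=W[m]; print("tcp z",tcp[2].round(4))
    for z in np.arange(.02,.2,.005):
        k=t[(t[:,2]>=z)&(t[:,2]<z+.005)]
        if len(k)>2: print(z.round(3),len(k),k.min(0).round(3),k.max(0).round(3))
E
python3 -m inch '{"rot":[[0,0,0],[0,0,0],[0,0,0],[0,0,0],[0,0,0],[0,0,0],[0,0,0],[0,0,0]],"linear":[[0,0,-0.8],[0,0,-0.8],[0,0,-0.8],[0,0,-0.5],[0,0,0],[0,0,0],[0,0,0],[0,0,0]],"claw":[100,100,100,100,100,100,100,100]}'
python3 - <<'E'
from h import *
from workcell import env
c=env.camera("scene"); cv2.imwrite("pics/scene3.png",cv2.resize(c["img"][150:290,190:320,::-1],None,fx=4,fy=4,interpolation=cv2.INTER_CUBIC)); tip(c,env.get_state()["tcp_pos"])
E
```

```text
t: 5.1
tcp_pos: [0.4592, 0.1755, 0.0393]
eef_rot: [-0.0, -0.703, 0.711, -0.0]
wrist_force: [0.6, -0.6, 0.2]
gripper_width: 1.002
tcp z 0.0394
0.07 9 [0.448 0.224 0.074] [0.469 0.228 0.075]
0.075 17 [0.448 0.224 0.075] [0.469 0.229 0.08 ]
0.08 18 [0.448 0.222 0.081] [0.467 0.23  0.084]
0.085 20 [0.448 0.224 0.085] [0.467 0.231 0.09 ]
0.09 18 [0.448 0.223 0.09 ] [0.469 0.23  0.094]
0.095 15 [0.447 0.221 0.096] [0.468 0.231 0.1  ]
0.1 15 [0.448 0.226 0.1  ] [0.465 0.232 0.105]
0.105 10 [0.448 0.228 0.106] [0.466 0.232 0.109]
0.14 19 [0.425 0.259 0.141] [0.491 0.263 0.145]
0.145 68 [0.421 0.229 0.145] [0.493 0.264 0.15 ]
0.15 83 [0.421 0.225 0.15 ] [0.496 0.266 0.155]
0.155 91 [0.421 0.211 0.155] [0.495 0.265 0.16 ]
0.16 33 [0.421 0.213 0.16 ] [0.489 0.263 0.165]
0.165 94 [0.422 0.223 0.165] [0.495 0.269 0.17 ]
0.17 55 [0.421 0.227 0.17 ] [0.493 0.27  0.175]
0.175 85 [0.422 0.211 0.175] [0.493 0.272 0.18 ]
0.18 353 [0.422 0.211 0.18 ] [0.495 0.272 0.185]
0.185 337 [0.422 0.212 0.185] [0.493 0.272 0.19 ]
0.19 52 [0.434 0.213 0.19 ] [0.482 0.227 0.195]
0.195 55 [0.434 0.211 0.195] [0.48  0.228 0.2  ]
```

View pics/scene3.png

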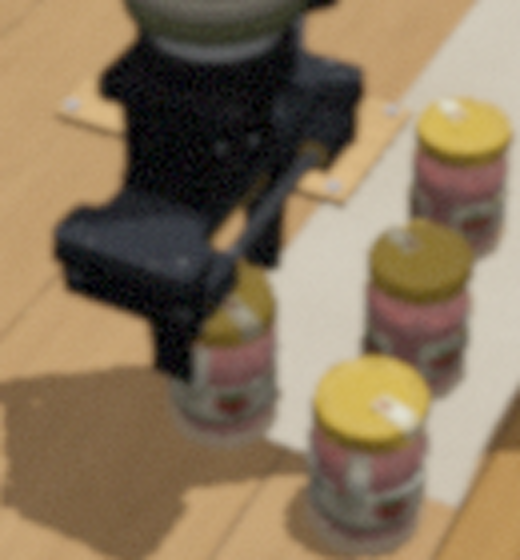

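```bash
python3 -m inch '{"rot":[[0,0,0],[0,0,0],[0,0,0],[0,0,0],[0,0,0],[0,0,0],[0,0,0],[0,0,0]],"linear":[[0,0,-0.8],[0,0,-0.8],[0,0,-0.8],[0,0,-0.8],[0,0,0],[0,0,0],[0,0,0],[0,0,0]],"claw":[100,100,100,100,100,100,100,100]}'
python3 - <<'E'
from h import *
from workcell import env
c=env.camera("scene"); tip(c,env.get_state()["tcp_pos"])
E
```

```text
t: 5.95
tcp_pos: [0.459, 0.1755, 0.0042]
eef_rot: [-0.0, -0.703, 0.711, -0.0]
wrist_force: [0.4, 0.1, -0.0]
gripper_width: 1.0
tcp z 0.0042
0.035 4 [0.45  0.227 0.038] [0.464 0.229 0.04 ]
0.04 21 [0.447 0.219 0.04 ] [0.469 0.229 0.045]
0.045 17 [0.448 0.219 0.045] [0.469 0.229 0.05 ]
0.05 19 [0.448 0.221 0.05 ] [0.468 0.229 0.055]
0.055 17 [0.448 0.219 0.055] [0.468 0.229 0.06 ]
0.06 14 [0.449 0.224 0.06 ] [0.469 0.23  0.065]
0.065 15 [0.448 0.226 0.065] [0.469 0.232 0.07 ]
0.07 5 [0.45 0.23 0.07] [0.468 0.232 0.073]
0.105 19 [0.427 0.26  0.106] [0.48  0.263 0.11 ]
0.11 71 [0.421 0.224 0.11 ] [0.494 0.264 0.115]
0.115 78 [0.421 0.227 0.115] [0.493 0.264 0.12 ]
0.12 72 [0.42  0.213 0.12 ] [0.495 0.264 0.125]
0.125 34 [0.421 0.211 0.125] [0.452 0.263 0.13 ]
0.13 92 [0.42  0.223 0.13 ] [0.495 0.27  0.135]
0.135 57 [0.422 0.218 0.135] [0.493 0.27  0.14 ]
0.14 77 [0.422 0.211 0.14 ] [0.493 0.272 0.145]
0.145 368 [0.422 0.212 0.145] [0.495 0.272 0.15 ]
0.15 298 [0.422 0.211 0.15 ] [0.493 0.271 0.155]
0.155 57 [0.433 0.211 0.155] [0.481 0.227 0.16 ]
0.16 49 [0.435 0.211 0.16 ] [0.48  0.227 0.165]
0.165 44 [0.437 0.212 0.165] [0.479 0.227 0.17 ]
0.17 49 [0.437 0.212 0.17 ] [0.481 0.227 0.175]
0.175 52 [0.435 0.213 0.175] [0.481 0.227 0.18 ]
0.18 52 [0.435 0.211 0.18 ] [0.48  0.228 0.185]
0.185 49 [0.437 0.217 0.185] [0.481 0.228 0.19 ]
0.19 42 [0.437 0.219 0.19 ] [0.48  0.227 0.195]
0.195 58 [0.422 0.214 0.195] [0.491 0.227 0.2  ]
```

```bash
python3 -m inch '{"rot":[[0,0,0],[0,0,0],[0,0,0],[0,0,0],[0,0,0],[0,0,0],[0,0,0],[0,0,0]],"linear":[[0,0,0.4],[0,0,0],[0,0,0],[0,0,0],[0,0,0],[0,0,0],[0,0,0],[0,0,0]],"claw":[100,85,70,60,55,55,55,55]}' 30
python3 -m inch '{"rot":[[0,0,0],[0,0,0],[0,0,0],[0,0,0],[0,0,0],[0,0,0],[0,0,0],[0,0,0]],"linear":[[0,0,0],[0,0,0],[0,0,0],[0,0,0],[0,0,0],[0,0,0],[0,0,0],[0,0,0]],"claw":[50,50,50,50,50,50,50,50]}' 30
```

```text
t: 6.8
tcp_pos: [0.4597, 0.1749, 0.0094]
eef_rot: [0.0, -0.703, 0.711, -0.001]
wrist_force: [-0.3, -1.3, 0.8]
gripper_width: 0.679
t: 7.6
tcp_pos: [0.4596, 0.1749, 0.0094]
eef_rot: [0.0, -0.703, 0.711, -0.001]
wrist_force: [-1.1, -0.2, 1.2]
gripper_width: 0.682
```

```bash
python3 -m inch '{"rot":[[0,0,0],[0,0,0],[0,0,0],[0,0,0],[0,0,0],[0,0,0],[0,0,0],[0,0,0]],"linear":[[0,0,0.5],[0,0,1],[0,0,1.5],[0,0,2],[0,0,2],[0,0,2],[0,0,1],[0,0,0]],"claw":[50,50,50,50,50,50,50,50]}' 30
python3 -m inch '{"rot":[[0,0,0],[0,0,0],[0,0,0],[0,0,0],[0,0,0],[0,0,0],[0,0,0],[0,0,0]],"linear":[[1,0,0],[2,0,0],[2.5,-1,0],[2.5,-2,0],[2.5,-3,0],[2,-3,0],[0.5,-2,0],[0,-1,0]],"claw":[50,50,50,50,50,50,50,50]}' 30
```

```text
t: 8.4
tcp_pos: [0.4573, 0.1757, 0.1174]
eef_rot: [-0.0, -0.704, 0.71, -0.0]
wrist_force: [0.8, -0.5, -4.6]
gripper_width: 0.677
t: 9.2
tcp_pos: [0.592, 0.051, 0.1081]
eef_rot: [-0.004, -0.705, 0.709, 0.003]
wrist_force: [0.2, 1.3, -5.3]
gripper_width: 0.681
```

```bash
python3 -m inch '{"rot":[[0,0,0],[0,0,0],[0,0,0],[0,0,0],[0,0,0],[0,0,0],[0,0,0],[0,0,0]],"linear":[[0,-2,0],[0.3,-3,0],[0.3,-3,0],[0.2,-2.3,0],[0,-1,0],[0,-0.5,0],[0,0,0],[0,0,0]],"claw":[50,50,50,50,50,50,50,50]}' 30
python3 - <<'E'
from h import *
from workcell import env
from scipy.spatial.transform import Rotation as R
s=env.get_state();q=s["eef_rot"];print(s["tcp_pos"],s["joint_pos"].round(2))
print(R.from_quat(np.r_[q[1:],q[0]]).as_matrix().round(4))
for n in ("scene","top"):
    c=env.camera(n); cv2.imwrite(f"pics/{n}4.png",cv2.resize(c["img"][90:260,180:360,::-1],None,fx=4,fy=4,interpolation=cv2.INTER_CUBIC)[:600]); bar(c); print(n)
    W=cloud(c); x,y=s["tcp_pos"][:2]
    m=(abs(W[...,0]-x)<.05)&(abs(W[...,1]-y)<.045)&(W[...,2]>.03)&(W[...,2]<.2)&(c["img"].max(-1)>110)
    t=W[m]
    for z in np.arange(.02,.2,.01):
        k=t[(t[:,2]>=z)&(t[:,2]<z+.01)]
        if len(k)>2: print(z.round(3),len(k),k.min(0).round(3),k.max(0).round(3))
E
```

```text
t: 10.0
tcp_pos: [0.5968, -0.0666, 0.1012]
eef_rot: [-0.006, -0.707, 0.707, 0.007]
wrist_force: [0.9, 0.7, -4.3]
gripper_width: 0.683
[ 0.59682819 -0.0665602   0.10117062] [ 0.49  0.42 -0.58  1.59  0.24  1.22 -1.71]
[[-9.000e-04 -9.998e-01 -1.910e-02]
 [-1.000e+00  9.000e-04  1.700e-03]
 [-1.700e-03  1.910e-02 -9.998e-01]]
bar 268 center [564.  -62.4] size [111.8  40.3] rect ang 15.1 pca ang 27.8 ztop 0.1147
scene
0.03 83 [ 0.547 -0.112  0.032] [ 0.639 -0.031  0.04 ]
0.04 13 [ 0.548 -0.103  0.04 ] [ 0.644 -0.034  0.043]
0.09 47 [ 0.566 -0.067  0.091] [ 0.618 -0.035  0.1  ]
0.1 58 [ 0.55 -0.08  0.1 ] [ 0.617 -0.034  0.11 ]
0.11 17 [ 0.549 -0.077  0.11 ] [ 0.617 -0.044  0.119]
0.12 7 [ 0.565 -0.081  0.12 ] [ 0.617 -0.046  0.127]
0.13 8 [ 0.566 -0.083  0.13 ] [ 0.623 -0.052  0.139]
0.14 16 [ 0.566 -0.08   0.141] [ 0.62  -0.048  0.15 ]
0.15 64 [ 0.567 -0.084  0.151] [ 0.59 -0.04  0.16]
0.16 25 [ 0.569 -0.07   0.16 ] [ 0.589 -0.045  0.169]
0.17 60 [ 0.572 -0.089  0.174] [ 0.596 -0.042  0.179]
bar 263 center [553.  -65.5] size [81.4 53.8] rect ang 4.6 pca ang 34.7 ztop 0.1148
top
0.03 109 [ 0.547 -0.112  0.033] [ 0.611 -0.03   0.04 ]
0.04 15 [ 0.548 -0.069  0.04 ] [ 0.561 -0.034  0.042]
0.09 23 [ 0.566 -0.088  0.094] [ 0.591 -0.035  0.1  ]
0.1 51 [ 0.549 -0.084  0.1  ] [ 0.593 -0.035  0.11 ]
0.11 10 [ 0.548 -0.073  0.11 ] [ 0.574 -0.045  0.116]
0.13 9 [ 0.567 -0.092  0.135] [ 0.584 -0.057  0.14 ]
0.14 22 [ 0.566 -0.088  0.141] [ 0.578 -0.059  0.149]
0.15 67 [ 0.567 -0.09   0.15 ] [ 0.581 -0.044  0.159]
0.16 6 [ 0.571 -0.095  0.162] [ 0.595 -0.044  0.169]
0.17 156 [ 0.57  -0.092  0.171] [ 0.595 -0.04   0.18 ]
```

View pics/scene4.png

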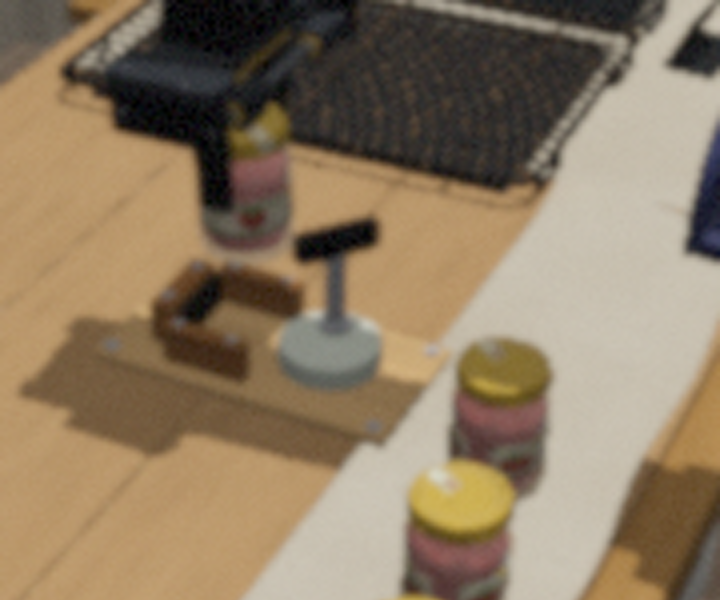

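```bash
python3 -m inch '{"rot":[[-0.1,-1.1,0],[0,0,0],[0,0,0],[0,0,0],[0,0,0],[0,0,0],[0,0,0],[0,0,0]],"linear":[[0.2,-0.3,0],[0.2,-0.2,0],[0,0,-1],[0,0,-1.5],[0,0,-1.2],[0,0,-0.4],[0,0,0],[0,0,0]],"claw":[50,50,50,50,50,50,50,50]}' 30
python3 - <<'E'
from h import *
from workcell import env
from scipy.spatial.transform import Rotation as R
s=env.get_state();q=s["eef_rot"];print(s["tcp_pos"])
print(R.from_quat(np.r_[q[1:],q[0]]).as_matrix().round(4))
for n in ("scene","top"):
    c=env.camera(n); cv2.imwrite(f"pics/{n}5.png",cv2.resize(c["img"][100:220,190:350,::-1],None,fx=5,fy=5,interpolation=cv2.INTER_CUBIC)[:600])
E
```

```text
t: 10.9
tcp_pos: [0.6003, -0.0695, 0.0554]
eef_rot: [-0.0, 0.708, -0.706, -0.0]
wrist_force: [-0.5, 0.1, -4.3]
gripper_width: 0.678
[ 0.60025574 -0.06951399  0.05535493]
[[ 2.5e-03 -1.0e+00  1.0e-04]
 [-1.0e+00 -2.5e-03  5.0e-04]
 [-5.0e-04 -1.0e-04 -1.0e+00]]
```

View pics/scene5.png

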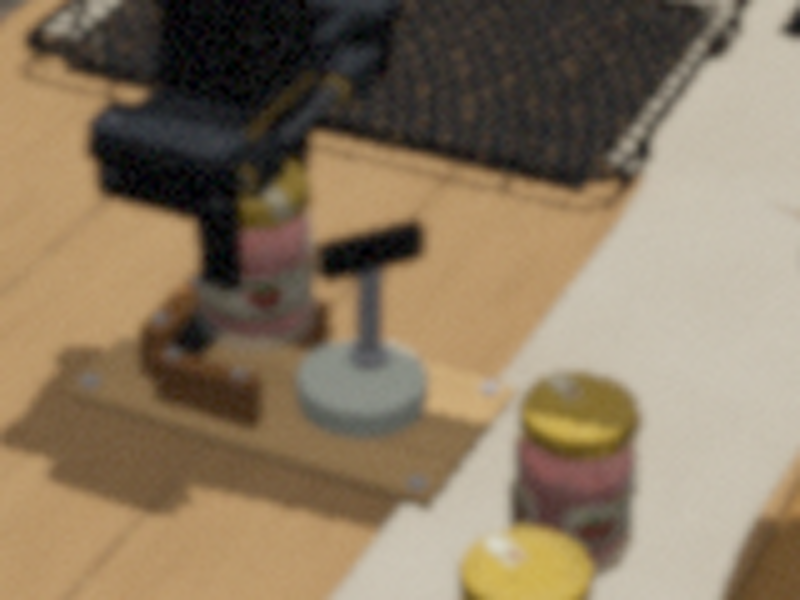

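View pics/top5.png

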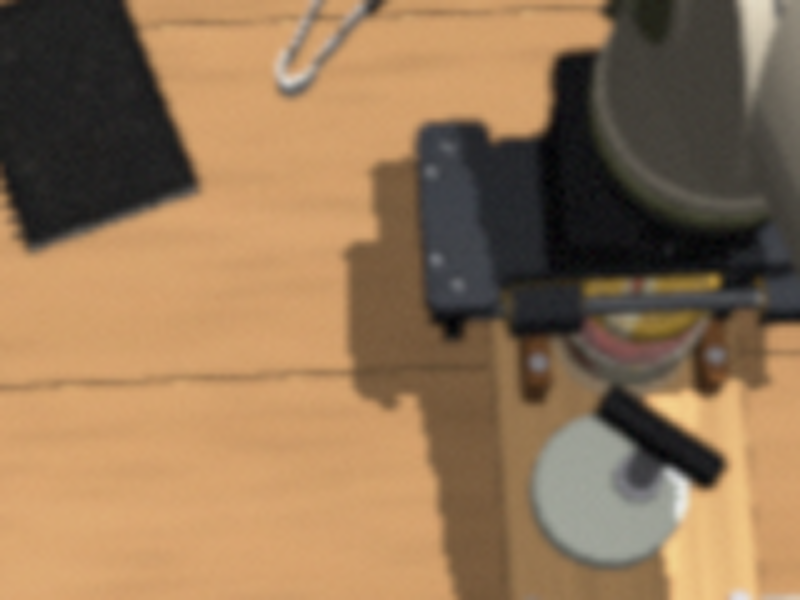

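The jar hangs upright above the channel, with its base in the top view at x ≈ 567–710 between the walls at 537 and 712. It needs to move about 2 mm toward −y before I lower it.

```bash
python3 -m inch '{"rot":[[0,0,0],[0,0,0],[0,0,0],[0,0,0],[0,0,0],[0,0,0],[0,0,0],[0,0,0]],"linear":[[0,-0.2,0],[0,0,0],[0,0,-0.5],[0,0,-0.5],[0,0,-0.5],[0,0,-0.3],[0,0,0],[0,0,0]],"claw":[50,50,50,50,50,50,50,50]}' 30
python3 - <<'E'
from workcell import env
s=env.get_state();print(s["tcp_pos"],s["wrist_force"],s["ft_torque"])
E
```

```text
t: 11.8
tcp_pos: [0.6011, -0.0719, 0.0371]
eef_rot: [-0.001, 0.708, -0.706, 0.001]
wrist_force: [-0.3, 0.3, -4.8]
gripper_width: 0.676
[ 0.60113408 -0.07187747  0.03711056] [-0.33685769  0.32617626 -4.83912548] [ 0.07746193  0.00844782 -0.01165491]
```

```bash
python3 -m inch '{"rot":[[0,0,0],[0,0,0],[0,0,0],[0,0,0],[0,0,0],[0,0,0],[0,0,0],[0,0,0]],"linear":[[0,0,-0.3],[0,0,-0.3],[0,0,-0.3],[0,0,-0.2],[0,0,-0.2],[0,0,0],[0,0,0],[0,0,0]],"claw":[50,50,50,50,50,50,50,50]}' 30
python3 - <<'E'
from workcell import env
s=env.get_state();print(s["tcp_pos"],s["wrist_force"],s["ft_torque"])
E
```

```text
t: 12.6
tcp_pos: [0.6013, -0.0719, 0.0232]
eef_rot: [-0.001, 0.708, -0.706, 0.001]
wrist_force: [0.5, -0.4, -4.9]
gripper_width: 0.677
[ 0.60132374 -0.07186447  0.02319046] [ 0.45199846 -0.41285909 -4.85941993] [-0.00714329  0.02292874  0.00201334]
```

Inside the walls with no side force. I'll lower gently to contact, which I expect near reported z 0.017.

```bash
python3 -m inch '{"rot":[[0,0,0],[0,0,0],[0,0,0],[0,0,0],[0,0,0],[0,0,0],[0,0,0],[0,0,0]],"linear":[[-0.1,0,-0.2],[0,0,0],[0,0,-0.15],[0,0,0],[0,0,-0.1],[0,0,0],[0,0,-0.05],[0,0,0]],"claw":[50,50,50,50,50,50,50,50]}' 30
python3 - <<'E'
from workcell import env
s=env.get_state();print(s["tcp_pos"],s["wrist_force"],s["ft_torque"])
E
```

```text
t: 13.4
tcp_pos: [0.6004, -0.0719, 0.018]
eef_rot: [-0.001, 0.708, -0.706, 0.001]
wrist_force: [-0.1, 0.1, -4.3]
gripper_width: 0.68
[ 0.60043827 -0.07190048  0.01804142] [-0.05321439  0.10248871 -4.30679407] [0.04207096 0.03272514 0.00517383]
```

```bash
python3 -m inch '{"rot":[[0,0,0],[0,0,0],[0,0,0],[0,0,0],[0,0,0],[0,0,0],[0,0,0],[0,0,0]],"linear":[[0,0,-0.05],[0,0,0],[0,0,-0.05],[0,0,0],[0,0,-0.05],[0,0,0],[0,0,0],[0,0,0]],"claw":[50,50,50,50,50,50,50,50]}' 30
python3 - <<'E'
from workcell import env
s=env.get_state();print(s["tcp_pos"],s["wrist_force"],s["ft_torque"])
E
```

```text
t: 14.2
tcp_pos: [0.601, -0.0719, 0.0175]
eef_rot: [-0.001, 0.708, -0.706, 0.002]
wrist_force: [-0.6, -0.6, -1.3]
gripper_width: 0.681
[ 0.60095981 -0.0718507   0.01749438] [-0.56953563 -0.64203653 -1.2594385 ] [0.01776541 0.22377179 0.00451932]
```

```bash
python3 -m inch '{"rot":[[0,0,0],[0,0,0],[0,0,0],[0,0,0],[0,0,0],[0,0,0],[0,0,0],[0,0,0]],"linear":[[0,0,0],[0,0,0],[0,0,0],[0,0,0],[0,0,0],[0,0,0],[0,0,0],[0,0,0]],"claw":[72,76,80,85,90,95,95,95]}' 30
python3 -m inch '{"rot":[[0,0,0],[0,0,0],[0,0,0],[0,0,0],[0,0,0],[0,0,0],[0,0,0],[0,0,0]],"linear":[[0,0,0.5],[0,0,1],[0,0,1.5],[0,0,2.5],[0,0,3],[0,0,3],[0,0,2],[0,0,1]],"claw":[95,95,95,95,95,95,95,95]}'
python3 - <<'E'
from h import *
from workcell import env
for n in ("scene","top"):
    c=env.camera(n); print(n); lids(c); cv2.imwrite(f"pics/{n}6.png",cv2.resize(c["img"][100:220,190:350,::-1],None,fx=5,fy=5,interpolation=cv2.INTER_CUBIC)[:600])
E
```

```text
t: 15.0
tcp_pos: [0.6025, -0.0719, 0.0186]
eef_rot: [-0.002, 0.708, -0.706, 0.003]
wrist_force: [-0.1, -0.2, 0.6]
gripper_width: 0.945
t: 15.8
tcp_pos: [0.6016, -0.071, 0.1756]
eef_rot: [-0.003, 0.708, -0.706, 0.003]
wrist_force: [-0.4, 0.4, -0.0]
gripper_width: 0.949
scene
[240. 150.] 170 mean [ 0.5994 -0.0658  0.0922] circ 0.5972 -0.0678 0.0276 ztop 0.0925 dist 0.601
[306. 184.] 219 mean [ 0.3992 -0.0159  0.0844] circ 0.4019 -0.0197 0.0253 ztop 0.0845 dist 0.402
[295. 217.] 285 mean [0.3745 0.1032 0.0846] circ 0.3782 0.0981 0.0279 ztop 0.0847 dist 0.391
[281. 251.] 332 mean [0.3601 0.2082 0.0846] circ 0.3587 0.2055 0.0298 ztop 0.0848 dist 0.413
top
[318. 159.] 459 mean [ 0.6012 -0.0715  0.0922] circ 0.5996 -0.0706 0.0284 ztop 0.0921 dist 0.604
[301. 257.] 470 mean [ 0.3998 -0.0223  0.0842] circ 0.4022 -0.0241 0.0273 ztop 0.0842 dist 0.403
[242. 273.] 311 mean [0.3722 0.0961 0.0845] circ 0.3779 0.0954 0.0268 ztop 0.0845 dist 0.39
[188. 281.] 452 mean [0.362  0.2039 0.0847] circ 0.3601 0.2058 0.0284 ztop 0.0846 dist 0.415
```

View pics/scene6.png

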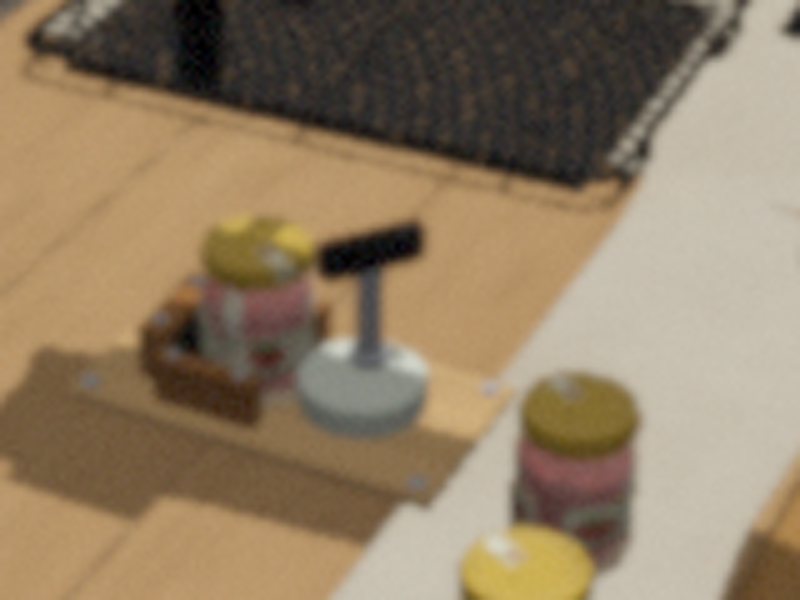

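```bash
python3 -m inch '{"rot":[[0,0,8.5],[0,0,8.5],[0,0,8.5],[0,0,8.5],[0,0,8.5],[0,0,8.5],[0,0,0],[0,0,0]],"linear":[[-1,0,0],[-1,0,0],[-1,0,0],[-1,0,0],[-1,0,0],[-1,0,0],[-0.6,0,0],[0,0,0]],"claw":[35,35,35,35,35,35,35,35]}'
python3 - <<'E'
from h import *
from workcell import env
from scipy.spatial.transform import Rotation as R
s=env.get_state();q=s["eef_rot"];print(s["tcp_pos"],s["joint_pos"].round(2),s["gripper_width"])
M=R.from_quat(np.r_[q[1:],q[0]]).as_matrix();print(M.round(4),np.degrees(np.arctan2(M[1,0],M[0,0])))
c=env.camera("scene"); bar(c,box=(.49,.58,-.12,-.02));  cv2.imwrite("pics/s7.png",cv2.resize(c["img"][100:220,190:350,::-1],None,fx=5,fy=5,interpolation=cv2.INTER_CUBIC)[:600])
E
```

```text
t: 16.7
tcp_pos: [0.5284, -0.0707, 0.1657]
eef_rot: [-0.002, 0.945, -0.327, -0.004]
wrist_force: [0.3, -0.3, -0.5]
gripper_width: 0.37
[ 0.52842271 -0.07073404  0.16574516] [ 0.71  0.23 -0.74  1.7   0.15  1.28 -0.73] 0.37005921408030223
[[ 0.7863 -0.6178 -0.0062]
 [-0.6177 -0.7864  0.007 ]
 [-0.0092 -0.0016 -1.    ]] -38.152915066030104
bar 115 center [534.6 -71.3] size [58.1 17.6] rect ang 55.3 pca ang 51.1 ztop 0.1141
```

View pics/s7.png

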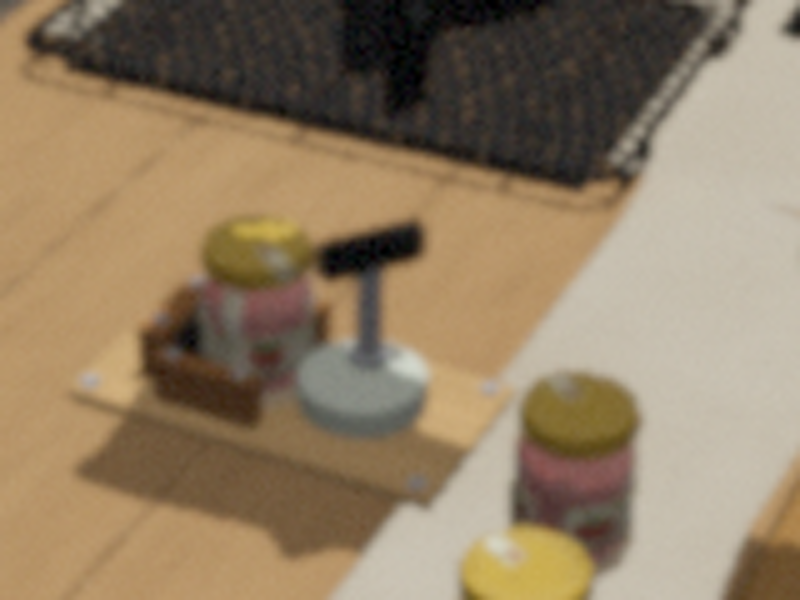

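```bash
python3 -m inch '{"rot":[[-0.4,-0.35,-0.5],[0,0,0],[0,0,0],[0,0,0],[0,0,0],[0,0,0],[0,0,0],[0,0,0]],"linear":[[0.7,-0.1,0],[0,0,0],[0,0,-1.5],[0,0,-2],[0,0,-1.5],[0,0,-1],[0,0,-0.5],[0,0,0]],"claw":[35,35,35,35,35,35,35,35]}'
python3 - <<'E'
from h import *
from workcell import env
from scipy.spatial.transform import Rotation as R
s=env.get_state();q=s["eef_rot"];print(s["tcp_pos"],s["joint_pos"].round(2),s["gripper_width"])
M=R.from_quat(np.r_[q[1:],q[0]]).as_matrix();print(M.round(4),np.degrees(np.arctan2(M[1,0],M[0,0])))
c=env.camera("scene"); cv2.imwrite("pics/s8.png",cv2.resize(c["img"][100:220,190:350,::-1],None,fx=5,fy=5,interpolation=cv2.INTER_CUBIC)[:600])
E
```

```text
t: 17.55
tcp_pos: [0.5371, -0.0707, 0.0939]
eef_rot: [-0.001, 0.942, -0.335, -0.0]
wrist_force: [-0.9, 1.1, -0.7]
gripper_width: 0.348
[ 0.53710533 -0.07072665  0.09388561] [ 0.67  0.31 -0.72  1.77  0.22  1.15 -0.8 ] 0.3475780696750843
[[ 7.758e-01 -6.310e-01 -5.000e-04]
 [-6.310e-01 -7.758e-01  1.400e-03]
 [-1.200e-03 -8.000e-04 -1.000e+00]] -39.124501361344684
```

View pics/s8.png

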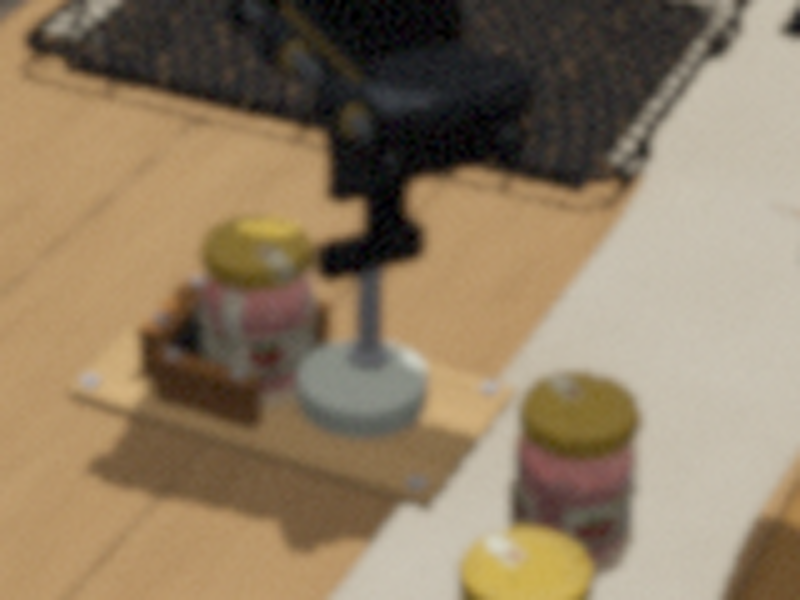

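The fingers straddle the bar, with their tips at about (385,240) just above it. Next I'll go down over it in two steps.

```bash
python3 -m inch '{"rot":[[0,0,0],[0,0,0],[0,0,0],[0,0,0],[0,0,0],[0,0,0],[0,0,0],[0,0,0]],"linear":[[-0.15,-0.1,0],[0,0,0],[0,0,-0.5],[0,0,-0.6],[0,0,-0.6],[0,0,0],[0,0,0],[0,0,0]],"claw":[35,35,35,35,35,35,35,35]}'
python3 -m inch '{"rot":[[0,0,0],[0,0,0],[0,0,0],[0,0,0],[0,0,0],[0,0,0],[0,0,0],[0,0,0]],"linear":[[0,0,-0.5],[0,0,-0.5],[0,0,-0.3],[0,0,0],[0,0,0],[0,0,0],[0,0,0],[0,0,0]],"claw":[35,35,35,35,35,35,35,35]}'
python3 - <<'E'
from h import *
from workcell import env
s=env.get_state();print(s["tcp_pos"],s["wrist_force"],s["ft_torque"])
c=env.camera("scene"); cv2.imwrite("pics/s9.png",cv2.resize(c["img"][100:220,190:350,::-1],None,fx=5,fy=5,interpolation=cv2.INTER_CUBIC)[:600])
W=cloud(c);t=W[(abs(W[...,0]-.535)<.05)&(abs(W[...,1]+.07)<.05)&(W[...,2]>.08)&(W[...,2]<.14)&(c["img"].max(-1)<95)]
for z in np.arange(.08,.14,.005):
    k=t[(t[:,2]>=z)&(t[:,2]<z+.005)]
    if len(k)>2: print(z.round(3),len(k),k.min(0).round(3),k.max(0).round(3))
E
```

```text
t: 18.4
tcp_pos: [0.5369, -0.0721, 0.0776]
eef_rot: [-0.001, 0.942, -0.335, 0.001]
wrist_force: [-0.3, 1.0, 0.1]
gripper_width: 0.348
t: 19.2
tcp_pos: [0.5372, -0.072, 0.0637]
eef_rot: [-0.001, 0.942, -0.335, 0.002]
wrist_force: [-0.6, 0.3, 0.1]
gripper_width: 0.351
[ 0.53715593 -0.07204415  0.06374945] [-0.56344158  0.30616256  0.09488955] [-0.0330401  -0.06541184  0.01898174]
0.08 6 [ 0.531 -0.071  0.08 ] [ 0.538 -0.064  0.084]
0.095 8 [ 0.519 -0.085  0.097] [ 0.547 -0.048  0.1  ]
0.1 27 [ 0.513 -0.086  0.1  ] [ 0.556 -0.049  0.105]
0.105 41 [ 0.513 -0.088  0.105] [ 0.558 -0.047  0.11 ]
0.11 50 [ 0.512 -0.084  0.11 ] [ 0.557 -0.048  0.115]
0.115 43 [ 0.513 -0.084  0.115] [ 0.557 -0.048  0.12 ]
0.12 24 [ 0.512 -0.084  0.12 ] [ 0.56  -0.048  0.125]
0.125 12 [ 0.527 -0.087  0.125] [ 0.56 -0.05  0.13]
0.13 4 [ 0.522 -0.076  0.13 ] [ 0.559 -0.045  0.133]
```

View pics/s9.png

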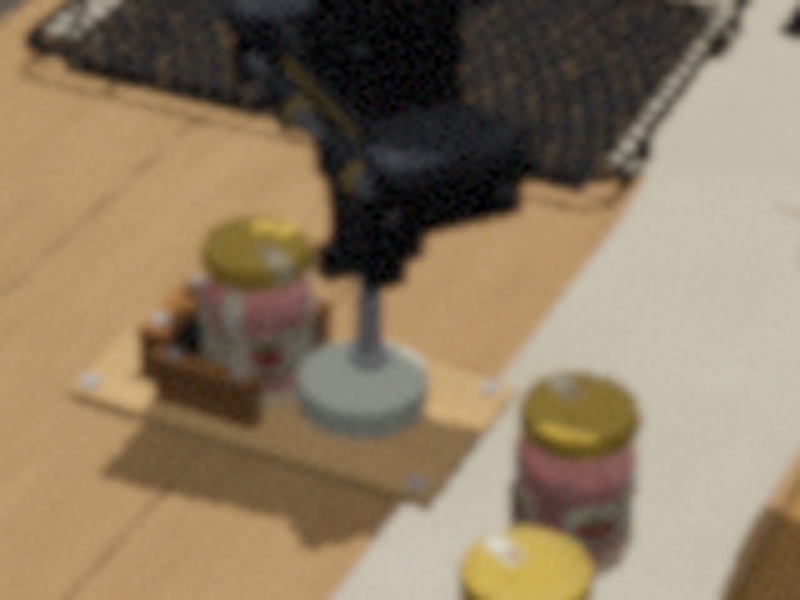

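```bash
python3 -m inch '{"rot":[[0,0,0],[0,0,0],[0,0,0],[0,0,0],[0,0,0],[0,0,0],[0,0,0],[0,0,0]],"linear":[[-0.2,0.05,-0.2],[0,0,0],[0,0,0],[0,0,0],[0,0,0],[0,0,0],[0,0,0],[0,0,0]],"claw":[35,30,25,20,15,10,10,10]}' 15
python3 -c "
from workcell import env
s=env.get_state();print(s['tcp_pos'],s['wrist_force'],s['ft_torque'],s['gripper_width'])"
```

```text
t: 20.05
tcp_pos: [0.5365, -0.0727, 0.0619]
eef_rot: [-0.001, 0.942, -0.335, 0.003]
wrist_force: [-0.1, -1.3, 0.5]
gripper_width: 0.155
[ 0.53645612 -0.07270291  0.06185313] [-0.09912229 -1.26105872  0.48793567] [0.07001632 0.03267912 0.196679  ] 0.15508278440698764
```

```bash
python3 -m inch '{"rot":[[0,0,0],[0,0,0],[0,0,-2],[0,0,-2],[0,0,-2],[0,0,-2],[0,0,0],[0,0,0]],"linear":[[0,0,0],[0,0,0],[0,0,0],[0,0,0],[0,0,0],[0,0,0],[0,0,0],[0,0,0]],"claw":[10,10,10,10,10,10,10,10]}' 60
cat >> h.py <<'E'
def st():
    from workcell import env
    from scipy.spatial.transform import Rotation as R
    ws=[];S=[]
    s=env.get_state()
    q=s["eef_rot"];M=R.from_quat(np.r_[q[1:],q[0]]).as_matrix()
    print("t",round(s["t"],2),"tcp",s["tcp_pos"].round(4),"yaw",np.degrees(np.arctan2(M[1,0],M[0,0])).round(2),"z",M[:,2].round(4),"F",s["wrist_force"].round(2),"T",s["ft_torque"].round(3),"w",round(s["gripper_width"],3),"q7",s["joint_pos"][6].round(2))
E
python3 -c "from h import *; st()"
```

```text
t: 20.85
tcp_pos: [0.5365, -0.0728, 0.0618]
eef_rot: [-0.0, 0.916, -0.402, 0.003]
wrist_force: [0.5, -0.7, -0.1]
gripper_width: 0.158
t 20.85 tcp [ 0.5365 -0.0728  0.0618] yaw -47.38 z [ 0.0065 -0.0019 -1.    ] F [ 0.52 -0.73 -0.11] T [ 0.021 -0.068  0.011] w 0.158 q7 -0.96
```

```bash
python3 -m inch '{"rot":[[0,0,-1],[0,0,-1],[0,0,-1],[0,0,-1],[0,0,-1],[0,0,-1],[0,0,-1],[0,0,-1]],"linear":[[0,0,0],[0,0,0],[0,0,0],[0,0,0],[0,0,0],[0,0,0],[0,0,0],[0,0,0]],"claw":[10,10,10,10,10,10,10,10]}' 60
python3 -c "from h import *; st()"
```

```text
t: 21.65
tcp_pos: [0.5364, -0.0729, 0.0618]
eef_rot: [-0.0, 0.883, -0.469, 0.003]
wrist_force: [1.4, -1.6, -0.7]
gripper_width: 0.156
t 21.65 tcp [ 0.5364 -0.0729  0.0618] yaw -55.94 z [ 0.0061 -0.0029 -1.    ] F [ 1.44 -1.56 -0.73] T [ 0.062 -0.029  0.298] w 0.156 q7 -1.1
```

Run:
```python
from h import *
from workcell import env
c=env.camera("scene"); cv2.imwrite("pics/s10.png",cv2.resize(c["img"][100:220,190:350,::-1],None,fx=5,fy=5,interpolation=cv2.INTER_CUBIC)[:600])
lids(c)
```

```text
[240. 150.] 175 mean [ 0.6003 -0.0664  0.0922] circ 0.5973 -0.0685 0.0273 ztop 0.0924 dist 0.601
[306. 184.] 225 mean [ 0.3991 -0.0162  0.0844] circ 0.4013 -0.0194 0.0254 ztop 0.0845 dist 0.402
[295. 217.] 284 mean [0.3748 0.1038 0.0843] circ 0.3772 0.0969 0.0284 ztop 0.0845 dist 0.389
[281. 251.] 328 mean [0.3604 0.2086 0.0846] circ 0.3578 0.2053 0.03 ztop 0.0847 dist 0.413
```

View pics/s10.png

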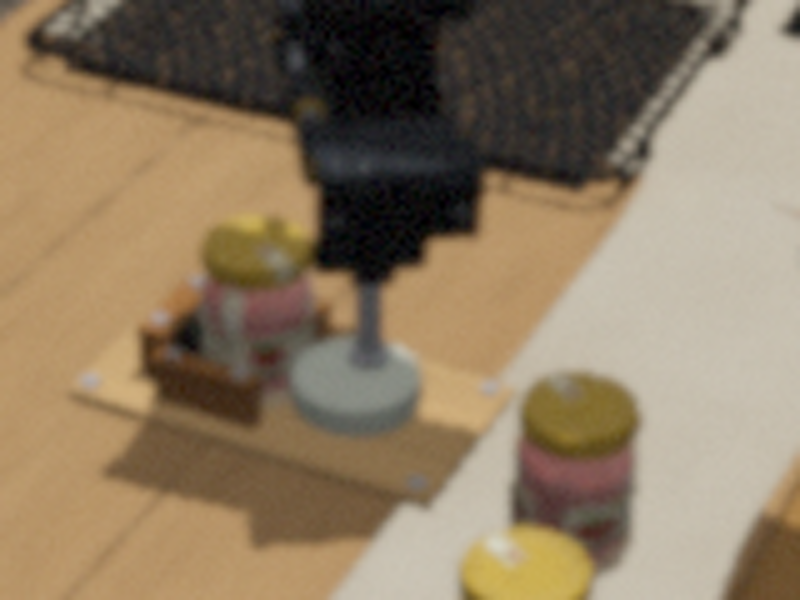

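```bash
python3 -m inch '{"rot":[[0,0,-0.5],[0,0,-0.5],[0,0,-0.5],[0,0,-0.5],[0,0,-0.5],[0,0,-0.5],[0,0,-0.5],[0,0,-0.5]],"linear":[[0,0,0],[0,0,0],[0,0,0],[0,0,0],[0,0,0],[0,0,0],[0,0,0],[0,0,0]],"claw":[10,10,10,10,10,10,10,10]}' 60 >/dev/null
python3 -c "from h import *; st()"
python3 -m inch '{"rot":[[0,0,-0.5],[0,0,-0.5],[0,0,-0.5],[0,0,-0.5],[0,0,-0.5],[0,0,-0.5],[0,0,-0.5],[0,0,-0.5]],"linear":[[0,0,0],[0,0,0],[0,0,0],[0,0,0],[0,0,0],[0,0,0],[0,0,0],[0,0,0]],"claw":[10,10,10,10,10,10,10,10]}' 60 >/dev/null
python3 -c "
from h import *; st()
from workcell import env
lids(env.camera('top'))"
```

```text
t 22.5 tcp [ 0.5365 -0.073   0.0618] yaw -60.33 z [ 0.006  -0.0034 -1.    ] F [ 0.97 -1.4   0.69] T [ 0.054 -0.089  0.226] w 0.156 q7 -1.18
t 23.3 tcp [ 0.5365 -0.073   0.0618] yaw -64.7 z [ 0.0057 -0.0039 -1.    ] F [ 0.72 -1.12 -0.37] T [ 0.054 -0.067  0.199] w 0.151 q7 -1.25
[301. 257.] 472 mean [ 0.3997 -0.0222  0.0843] circ 0.4025 -0.0239 0.0272 ztop 0.0843 dist 0.403
[242. 273.] 338 mean [0.3723 0.0962 0.0844] circ 0.3778 0.0954 0.0268 ztop 0.0844 dist 0.39
[188. 281.] 472 mean [0.3619 0.2037 0.0845] circ 0.3599 0.2054 0.0283 ztop 0.0845 dist 0.414
```

```bash
python3 -m inch '{"rot":[[0,0,-0.5],[0,0,-0.5],[0,0,-0.5],[0,0,-0.5],[0,0,-0.5],[0,0,-0.5],[0,0,-0.5],[0,0,-0.5]],"linear":[[0,0,0],[0,0,0],[0,0,0],[0,0,0],[0,0,0],[0,0,0],[0,0,0],[0,0,0]],"claw":[10,10,10,10,10,10,10,10]}' 60 >/dev/null
python3 -c "
from h import *; st()
from workcell import env
c=env.camera('scene');lids(c); cv2.imwrite('pics/s11.png',cv2.resize(c['img'][100:220,190:350,::-1],None,fx=5,fy=5,interpolation=cv2.INTER_CUBIC)[:600])"
```

```text
t 24.15 tcp [ 0.5365 -0.0731  0.0618] yaw -69.07 z [ 0.0054 -0.0044 -1.    ] F [ 0.33 -0.94 -0.97] T [ 0.057 -0.1    0.204] w 0.155 q7 -1.32
[238. 150.] 154 mean [ 0.6039 -0.0641  0.0922] circ 0.5999 -0.068 0.0273 ztop 0.0924 dist 0.604
[306. 184.] 225 mean [ 0.3995 -0.0164  0.0842] circ 0.4041 -0.0208 0.0272 ztop 0.0844 dist 0.405
[295. 217.] 291 mean [0.3748 0.103  0.0845] circ 0.3781 0.0988 0.0274 ztop 0.0847 dist 0.391
[281. 251.] 337 mean [0.3603 0.2079 0.0846] circ 0.3586 0.205 0.0305 ztop 0.0846 dist 0.413
```

View pics/s11.png

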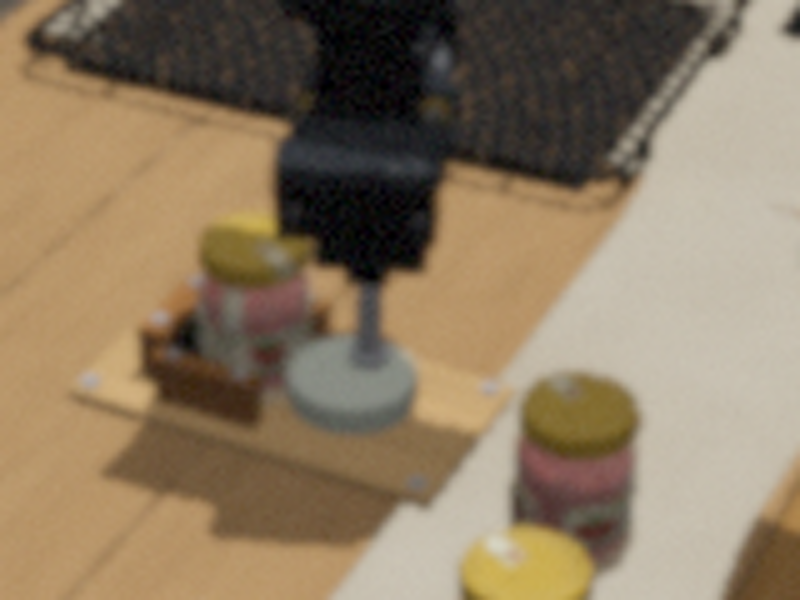

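The jar is sliding toward the stop, its lid now near (255,250) and further left, and the torque baseline is steady at about 0.20. I'll carry on.

```bash
python3 -m inch '{"rot":[[0,0,-0.5],[0,0,-0.5],[0,0,-0.5],[0,0,-0.5],[0,0,-0.5],[0,0,-0.5],[0,0,-0.5],[0,0,-0.5]],"linear":[[0,0,0],[0,0,0],[0,0,0],[0,0,0],[0,0,0],[0,0,0],[0,0,0],[0,0,0]],"claw":[10,10,10,10,10,10,10,10]}' 60 >/dev/null
python3 -c "from h import *; st()"
```

```text
t 25.0 tcp [ 0.5365 -0.0731  0.0618] yaw -73.45 z [ 0.0051 -0.0048 -1.    ] F [ 1.83 -1.52  1.06] T [-0.014 -0.076  0.289] w 0.155 q7 -1.4
```

```bash
python3 -m inch '{"rot":[[0,0,0],[0,0,0],[0,0,0],[0,0,0],[0,0,-0.5],[0,0,-0.5],[0,0,-0.5],[0,0,-0.5]],"linear":[[0,0,0],[0,0,0],[0,0,0],[0,0,0],[0,0,0],[0,0,0],[0,0,0],[0,0,0]],"claw":[10,10,10,10,10,10,10,10]}' 60 >/dev/null
python3 -c "from h import *; st()"
```

```text
t 25.8 tcp [ 0.5365 -0.0731  0.0618] yaw -75.62 z [ 0.0048 -0.005  -1.    ] F [ 1.07 -1.49  0.05] T [ 0.03  -0.053  0.289] w 0.158 q7 -1.43
```

```bash
python3 -m inch '{"rot":[[0,0,0],[0,0,0],[0,0,0],[0,0,0],[0,0,-0.5],[0,0,-0.5],[0,0,-0.5],[0,0,-0.5]],"linear":[[0,0,0],[0,0,0],[0,0,0],[0,0,0],[0,0,0],[0,0,0],[0,0,0],[0,0,0]],"claw":[10,10,10,10,10,10,10,10]}' 60 >/dev/null
python3 -c "from h import *; st()
from workcell import env
lids(env.camera('scene'));st()"
```

```text
t 26.6 tcp [ 0.5365 -0.0731  0.0618] yaw -77.8 z [ 0.0046 -0.0052 -1.    ] F [ 1.19 -1.61 -0.08] T [-0.026 -0.11   0.268] w 0.153 q7 -1.47
[237. 150.] 124 mean [ 0.6078 -0.0623  0.0918] circ 0.6067 -0.0642 0.0274 ztop 0.092 dist 0.61
[306. 184.] 218 mean [ 0.3989 -0.0162  0.0844] circ 0.4011 -0.0209 0.0259 ztop 0.0846 dist 0.402
[295. 217.] 284 mean [0.3747 0.1034 0.0845] circ 0.3778 0.0976 0.0281 ztop 0.0846 dist 0.39
[281. 251.] 343 mean [0.36   0.2087 0.0846] circ 0.3578 0.2053 0.0299 ztop 0.0847 dist 0.412
t 26.65 tcp [ 0.5365 -0.0731  0.0618] yaw -77.83 z [ 0.0047 -0.0052 -1.    ] F [ 0.95 -0.91 -0.13] T [-0.032 -0.057  0.29 ] w 0.157 q7 -1.47
```

```bash
python3 -m inch '{"rot":[[0,0,0],[0,0,0],[0,0,-0.5],[0,0,-0.5],[0,0,-0.5],[0,0,-0.5],[0,0,-0.5],[0,0,-0.5]],"linear":[[0,0,0],[0,0,0],[0,0,0],[0,0,0],[0,0,0],[0,0,0],[0,0,0],[0,0,0]],"claw":[10,10,10,10,10,10,10,10]}' 60 >/dev/null
python3 -c "from h import *; st()"
```

```text
t 27.45 tcp [ 0.5364 -0.0732  0.0618] yaw -81.07 z [ 0.0043 -0.0056 -1.    ] F [ 0.66 -1.93 -0.31] T [ 0.002 -0.053  0.467] w 0.154 q7 -1.52
```

```bash
python3 -m inch '{"rot":[[0,0,0],[0,0,0],[0,0,0],[0,0,0],[0,0,0],[0,0,0],[0,0,-0.5],[0,0,-0.5]],"linear":[[0,0,0],[0,0,0],[0,0,0],[0,0,0],[0,0,0],[0,0,0],[0,0,0],[0,0,0]],"claw":[10,10,10,10,10,10,10,10]}' 60 >/dev/null
python3 -c "from h import *; st()
from workcell import env
c=env.camera('scene');st(); lids(c);env.camera('top');st()"
```

```text
t 28.25 tcp [ 0.5364 -0.0732  0.0618] yaw -82.11 z [ 0.0042 -0.006  -1.    ] F [ 1.24 -1.68  0.3 ] T [-0.    -0.124  0.559] w 0.156 q7 -1.54
t 28.3 tcp [ 0.5364 -0.0732  0.0618] yaw -82.15 z [ 0.0041 -0.0059 -1.    ] F [ 0.63 -1.44 -0.45] T [-0.038 -0.036  0.487] w 0.154 q7 -1.54
[238. 150.] 140 mean [ 0.6057 -0.066   0.0922] circ 0.605 -0.0718 0.0292 ztop 0.0923 dist 0.609
[305. 184.] 223 mean [ 0.3999 -0.016   0.0842] circ 0.4011 -0.0185 0.0253 ztop 0.0843 dist 0.402
[295. 217.] 291 mean [0.375  0.1027 0.0845] circ 0.3769 0.0977 0.0283 ztop 0.0847 dist 0.389
[281. 251.] 340 mean [0.3604 0.2087 0.0845] circ 0.3615 0.2062 0.0295 ztop 0.0847 dist 0.416
t 28.35 tcp [ 0.5364 -0.0732  0.0618] yaw -82.1 z [ 0.0041 -0.0059 -1.    ] F [-0.22 -1.62 -1.12] T [-0.02  -0.122  0.565] w 0.156 q7 -1.54
```

```bash
python3 -m inch '{"rot":[[0,0,0],[0,0,0],[0,0,0],[0,0,0],[0,0,0],[0,0,0],[0,0,0],[0,0,-0.5]],"linear":[[0,0,0],[0,0,0],[0,0,0],[0,0,0],[0,0,0],[0,0,0],[0,0,0],[0,0,0]],"claw":[10,10,10,10,10,10,10,10]}' 60 >/dev/null
python3 -c "from h import *; st()
from workcell import env
for i in range(5): env.camera('scene');st()"
```

```text
t 29.15 tcp [ 0.5364 -0.0732  0.0618] yaw -82.6 z [ 0.0041 -0.006  -1.    ] F [ 0.06 -2.11 -0.25] T [-0.06  -0.074  0.538] w 0.156 q7 -1.55
t 29.2 tcp [ 0.5364 -0.0732  0.0618] yaw -82.65 z [ 0.0041 -0.006  -1.    ] F [ 0.65 -1.74 -0.76] T [-0.026 -0.114  0.572] w 0.157 q7 -1.55
t 29.25 tcp [ 0.5364 -0.0732  0.0618] yaw -82.61 z [ 0.004 -0.006 -1.   ] F [ 0.87 -2.34 -0.66] T [-0.103 -0.141  0.492] w 0.157 q7 -1.55
t 29.3 tcp [ 0.5364 -0.0732  0.0618] yaw -82.6 z [ 0.004 -0.006 -1.   ] F [ 0.23 -1.89 -0.34] T [-0.071 -0.043  0.521] w 0.156 q7 -1.55
t 29.35 tcp [ 0.5364 -0.0732  0.0618] yaw -82.59 z [ 0.004 -0.006 -1.   ] F [-0.14 -0.51  0.27] T [-0.021 -0.087  0.581] w 0.156 q7 -1.55
t 29.4 tcp [ 0.5364 -0.0732  0.0618] yaw -82.59 z [ 0.0041 -0.006  -1.    ] F [ 1.08 -1.52 -0.14] T [-0.001 -0.078  0.518] w 0.153 q7 -1.55
```

```bash
python3 -m inch '{"rot":[[0,0,0],[0,0,0],[0,0,0],[0,0,0],[0,0,0],[0,0,0],[0,0,0],[0,0,-0.5]],"linear":[[0,0,0],[0,0,0],[0,0,0],[0,0,0],[0,0,0],[0,0,0],[0,0,0],[0,0,0]],"claw":[10,10,10,10,10,10,10,10]}' 60 >/dev/null
python3 -c "from h import *; st()
from workcell import env
for i in range(6): env.camera('scene');st()"
```

```text
t 30.2 tcp [ 0.5364 -0.0732  0.0618] yaw -83.1 z [ 0.0039 -0.006  -1.    ] F [ 1.52 -1.16 -0.5 ] T [-0.044 -0.076  0.543] w 0.158 q7 -1.56
t 30.25 tcp [ 0.5364 -0.0732  0.0618] yaw -83.15 z [ 0.004  -0.0061 -1.    ] F [-0.18 -1.2  -0.21] T [-0.022 -0.088  0.56 ] w 0.158 q7 -1.56
t 30.3 tcp [ 0.5364 -0.0732  0.0618] yaw -83.11 z [ 0.004  -0.0061 -1.    ] F [ 0.5  -2.02  0.17] T [-0.047 -0.059  0.572] w 0.16 q7 -1.56
t 30.35 tcp [ 0.5364 -0.0732  0.0618] yaw -83.1 z [ 0.0039 -0.006  -1.    ] F [ 0.95 -1.49 -0.52] T [-0.042 -0.094  0.547] w 0.155 q7 -1.56
t 30.4 tcp [ 0.5364 -0.0732  0.0618] yaw -83.09 z [ 0.004 -0.006 -1.   ] F [ 0.11 -2.16 -0.07] T [-0.093 -0.075  0.512] w 0.153 q7 -1.56
t 30.45 tcp [ 0.5364 -0.0732  0.0618] yaw -83.08 z [ 0.004 -0.006 -1.   ] F [-0.4  -1.09  0.17] T [-0.06  -0.024  0.542] w 0.15 q7 -1.56
t 30.5 tcp [ 0.5364 -0.0732  0.0618] yaw -83.09 z [ 0.004 -0.006 -1.   ] F [ 1.14 -1.63 -0.92] T [-0.055 -0.058  0.521] w 0.157 q7 -1.56
```

```bash
python3 -m inch '{"rot":[[0,0,0],[0,0,0],[0,0,0],[0,0,0],[0,0,0],[0,0,0],[0,0,0],[0,0,0]],"linear":[[0,0,0],[0,0,0],[0,0,0],[0,0,0],[0,0,0],[0,0,0],[0,0,0],[0,0,0]],"claw":[20,25,30,32,32,32,32,32]}'
python3 -c "from h import *; st()"
python3 -m inch '{"rot":[[0,0,0],[0,0,0],[0,0,0],[0,0,0],[0,0,0],[0,0,0],[0,0,0],[0,0,0]],"linear":[[0,0,0.3],[0,0,0.6],[0,0,1],[0,0,1.5],[0,0,2.5],[0,0,2.5],[0,0,1.5],[0,0,0]],"claw":[32,32,32,32,32,32,32,32]}'
python3 - <<'E'
from h import *
from workcell import env
st()
for n in("scene","top"):
    c=env.camera(n); lids(c); bar(c,box=(.49,.59,-.12,-.02),z1=.121); cv2.imwrite(f"pics/{n}12.png",cv2.resize(c["img"][100:220,190:350,::-1],None,fx=5,fy=5,interpolation=cv2.INTER_CUBIC)[:600])
E
```

```text
t: 31.3
tcp_pos: [0.5362, -0.0723, 0.0618]
eef_rot: [0.001, 0.748, -0.664, 0.003]
wrist_force: [0.6, 1.5, -0.0]
gripper_width: 0.319
t 31.3 tcp [ 0.5362 -0.0723  0.0618] yaw -83.17 z [ 0.0035 -0.0047 -1.    ] F [ 0.57  1.49 -0.03] T [ 0.004  0.014 -0.024] w 0.319 q7 -1.56
t: 32.1
tcp_pos: [0.5362, -0.0718, 0.1693]
eef_rot: [-0.0, 0.748, -0.663, 0.004]
wrist_force: [0.0, 0.3, -0.2]
gripper_width: 0.322
t 32.1 tcp [ 0.5362 -0.0718  0.1693] yaw -83.13 z [ 0.0056 -0.0048 -1.    ] F [ 0.    0.34 -0.21] T [ 0.075 -0.015 -0.031] w 0.322 q7 -1.5
[239. 149.] 161 mean [ 0.6055 -0.0686  0.0923] circ 0.6019 -0.0717 0.0282 ztop 0.0924 dist 0.606
[306. 184.] 217 mean [ 0.3993 -0.0161  0.0842] circ 0.4023 -0.0186 0.0267 ztop 0.0843 dist 0.403
[296. 217.] 289 mean [0.3745 0.103  0.0845] circ 0.3763 0.0992 0.028 ztop 0.0845 dist 0.389
[281. 251.] 338 mean [0.36   0.209  0.0846] circ 0.3594 0.2051 0.0302 ztop 0.0847 dist 0.414
bar 119 center [534.6 -71.2] size [56.9 16.2] rect ang 7.7 pca ang 9.6 ztop 0.1136
[301. 257.] 470 mean [ 0.3997 -0.0223  0.0844] circ 0.4024 -0.0241 0.0271 ztop 0.0843 dist 0.403
[242. 273.] 323 mean [0.3722 0.096  0.0844] circ 0.3777 0.0953 0.0268 ztop 0.0843 dist 0.39
[188. 281.] 467 mean [0.3619 0.2037 0.0844] circ 0.3601 0.2056 0.0284 ztop 0.0844 dist 0.415
bar 106 center [522.7 -73. ] size [32.1 13.8] rect ang 8.7 pca ang 7.7 ztop 0.1145
```

View pics/scene12.png

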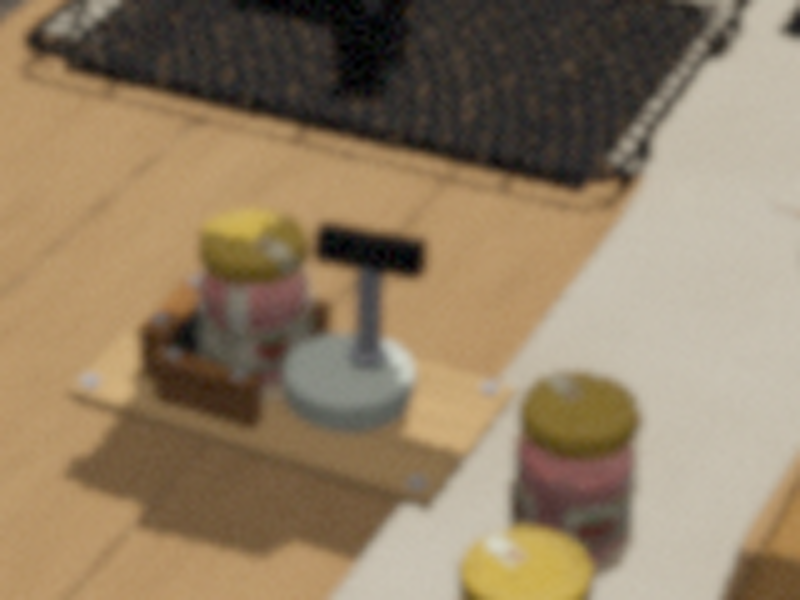

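View pics/top12.png

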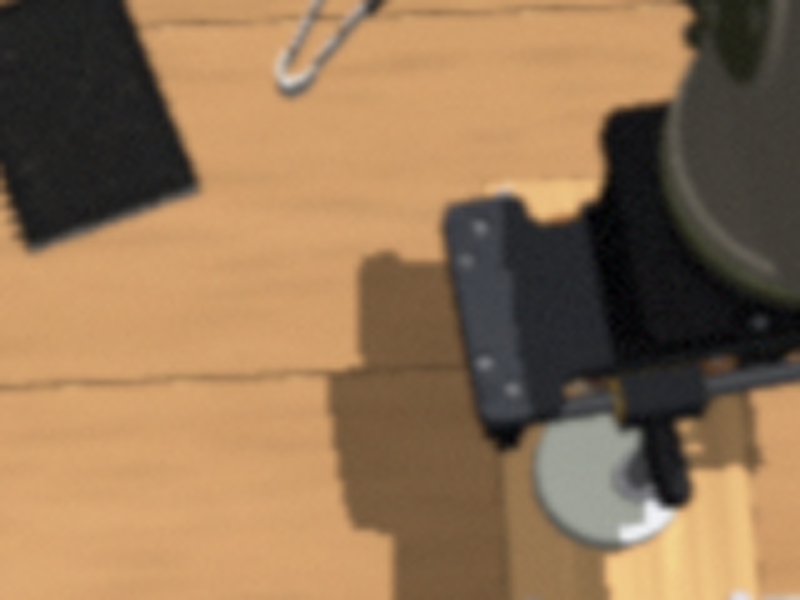

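```bash
python3 -m inch '{"rot":[[0,0,0],[0,0,0],[0,0,0],[0,0,0],[0,0,0],[0,0,0],[0,0,0],[0,0,0]],"linear":[[0,-1,2],[0,-3,1],[0,-4,0],[0,-4,0],[0,-4,0],[0,-4,0],[0,-2,0],[0,0,0]],"claw":[32,32,32,32,32,32,32,32]}'
python3 - <<'E'
from h import *
from workcell import env
c=env.camera("top"); lids(c); bar(c,box=(.49,.59,-.12,-.02),z1=.121); cv2.imwrite("pics/top13.png",cv2.resize(c["img"][100:240,190:350,::-1],None,fx=5,fy=5,interpolation=cv2.INTER_CUBIC)[:600])
c=env.camera("scene");lids(c); bar(c,box=(.49,.59,-.12,-.02),z1=.121)
E
```

```text
t: 33.0
tcp_pos: [0.5288, -0.2976, 0.1881]
eef_rot: [0.003, 0.75, -0.662, -0.004]
wrist_force: [0.4, -0.0, -0.0]
gripper_width: 0.323
[319. 157.] 460 mean [ 0.6055 -0.0749  0.0923] circ 0.6029 -0.0743 0.0288 ztop 0.0922 dist 0.608
[300. 257.] 427 mean [ 0.399  -0.0219  0.0844] circ 0.4024 -0.0238 0.0276 ztop 0.0845 dist 0.403
[242. 272.] 425 mean [0.3752 0.0967 0.0845] circ 0.3786 0.096 0.0272 ztop 0.0844 dist 0.391
[188. 281.] 515 mean [0.3623 0.204  0.0845] circ 0.3603 0.2057 0.0284 ztop 0.0845 dist 0.415
bar 188 center [535.4 -71.6] size [57.5 14.1] rect ang 8.4 pca ang 8.3 ztop 0.1146
[239. 149.] 160 mean [ 0.6047 -0.0689  0.0922] circ 0.6018 -0.0724 0.0282 ztop 0.0923 dist 0.606
[306. 184.] 215 mean [ 0.3992 -0.0154  0.0845] circ 0.4012 -0.0214 0.0268 ztop 0.0848 dist 0.402
[296. 217.] 298 mean [0.3745 0.1026 0.0847] circ 0.3779 0.0973 0.0279 ztop 0.0848 dist 0.39
[281. 251.] 344 mean [0.3603 0.208  0.0846] circ 0.3593 0.2053 0.0293 ztop 0.0848 dist 0.414
bar 118 center [534.3 -70.9] size [56.9 17.2] rect ang 8.3 pca ang 9.2 ztop 0.1139
```

View pics/top13.png

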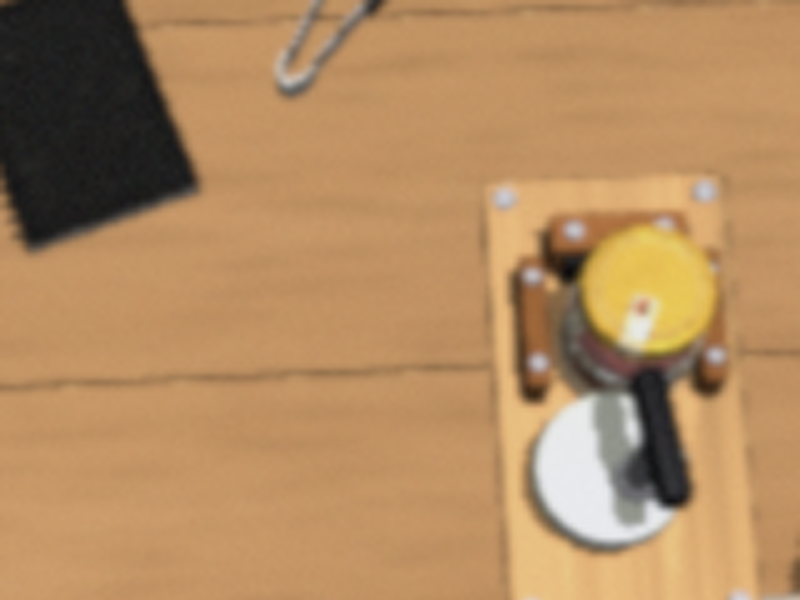

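```bash
python3 -c "
from workcell import env
print(env.job_done())"
```

```text
the job is handed in; nothing more can be done
None
```

The farthest jar (about 0.49 m from the base) now stands upright on the jig, clamped against the rubber stop at an estimated 10–12 N. I handed the job in at about 33 s of the 72 s, with the hand off and clear.

**Clamping force:** This is an estimate from the wrist torque, since nothing measures the force directly.
- The torque was steady at about 0.28 Nm just before clamping and about 0.54 Nm at the end. That rise corresponds to roughly 10.5 N.
- Working from the handle angle instead gives about 12 N.

**Final pictures:**
- **Jar and lid:** the jar is upright with its lid at 0.092 m. It sits slightly off the channel's midline, toward the −y wall.
- **Handle:** the bar lies at about 8.4°, which puts cam at about 1.16.
- **Other jars:** the three other jars read the same as at the start, within the 2–3 mm camera scatter.

**Checks that disagreed:**
- **Reported height:** the reported TCP z read about 33 mm lower than both cameras showed the fingertips, so I set heights by the cameras.
- **Handle angle:** the bar sits about 1.5° short of the final gripper angle, either from slight give in the grip or from measurement error. If that is real slack, the clamping force is nearer the low end.
- **Torque baseline:** it rose from about 0.20 to 0.28 Nm while the jar was sliding, probably from rubbing on the side wall. I used 0.28; with 0.20 the estimate would be about 13.5 N, still well under 20 N.

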